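Fit the tube platform on the bench shaker

TASK

Fit the loose blue tube platform on the bench shaker: holding it angled with its bare edge (the one for the red catch) raised, feed its yellow tongue under the lip of the grooved rail until it is fully home, then lower it flat and press it down until the red spring catch snaps over that edge. Work by feel, never pressing the board on the shaker with more than 25 N. Leave it flat and locked with the hand clear, and the other things on the bench where they stand.

Things in the scene. Friction and masses are not known exactly. Their poses are not given: they have to be found in the camera images.
- shaker: bench orbital shaker, white housing 235 x 230 mm, 60 high, fixed on the bench, with an aluminium carriage on top. Origin: centre of its underside; z up; x from the control panel and red catch towards the grey grooved rail, y along the rail. The carriage (deck, rail, catch) stops anywhere on its orbit: up to 8 mm off in x and in y from the places given, not reported, not turned; firm to 60 N.
- deck (a point): middle of the level deck top, 80 mm above the shaker's origin; axes as the shaker's. Nominal place (carriage at mid orbit, moves with the housing): the real one is off by the carriage offset. Board home and flat: its origin is here (x play 1 mm, y play 13 mm each way). Low kerb at the front: x -73.5 to -68.5 mm from here, 7 mm high, open 44 mm wide in the middle for the catch.
- groove (a point): foot of the groove's back wall on the deck, middle of the rail, 79 mm in x from point deck. Nominal place (carriage at mid orbit, moves with the housing): the real one is off by the carriage offset. The groove opens towards -x under a lip 160 mm long that reaches 7 mm out from the wall; lip underside 6.5 mm and top 12.5 mm above the deck. Cheeks close the groove's ends, 147 mm apart inside.
- ridge (a point): crest of the steel locking ridge on the deck, 20 mm in -x from the groove's back wall, 3.5 mm high. Nominal place (carriage at mid orbit, moves with the housing): the real one is off by the carriage offset. Saw tooth 144 mm long in y: steep face towards the groove, and a ramp falling to the deck 12 mm farther in -x. The lowered tongue is held between crest and back wall with 1 mm of play each way.
- board: loose blue platform board, about 0.4 kg (may vary by a quarter), lying flat on the bench. Origin: middle of its underside; x towards the yellow tongue, z out of its top. Body x -66 to 67 mm, y -90 to 90, 12 thick. Under it, notch x 44 to 60, 5 deep, right across: drops over the ridge. Four black tube clips at x +-45, y +-74, up to 29 above the underside. Balances within 4 mm of the bar.
- toe (a point): underside of the tongue's round nose, mid width: board frame (78, 0, 0) mm. The yellow tongue is 4.5 mm thick, x 60 to 78, y -60 to 60, underside level with the board's. It enters under the lip with the opposite edge raised about 10 to 15 degrees; steeper it jams, and flat it fouls ridge, kerb and catch.
- near_edge (a point): top of the board's edge away from the tongue, mid width: board frame (-66, 0, 12) mm. The catch snaps over this edge.
- bar (a point): centre of the steel lift bar, board frame (0, 0, 43) mm, axes as the board's: flat bar along y, 14 mm thick in x, 110 mm long, 32 to 54 mm above the underside, with a post under each end (y -49 and 49).
- catch (a joint): travel (m) of the red spring catch, 36 mm wide, on the carriage front: 0 closed, growing to 0.010 as it is pushed away from the board. Nose nominally 62.5 mm in -x of point deck, underside 13 mm above the deck; above it a slope, 60 degrees from level, up to 24 mm. Pushing the board's edge past it moves it 4 mm against 1 to 2.5 N: some 3 to 6 N down at the edge, 5 to 10 N at the bar.
- tube_rack: bystander: orange rack with six capped tubes, 62 x 150 mm, 102 mm high; origin under its centre
- reagent: bystander: amber reagent bottle with a blue cap, 64 mm across, 125 mm high; origin under its centre
- beaker: bystander: white plastic beaker, 84 mm across, 95 mm high; origin under its centre
- tip_box: bystander: pink pipette-tip box with clear lid, 87 x 124 mm, 67 mm high; origin under its centre
Things that resemble listed ones, but are neither listed nor needed, are in the scene too. Of the things that look like the board, the largest one is meant.

How it is judged:
On the way:
1. the tongue's nose is down on the deck in the groove, past the ridge, while the board is held angled, tongue side low (angle between board's own z axis and vertical above 0.1 rad and z of toe in the frame of shaker between 0.078 and 0.083 m and x of toe in the frame of shaker above 0.067 m and z of near_edge in the frame of shaker above 0.1 m and angle between the y axis of board and the y axis of shaker, either way round below 0.12 rad), for 0.1 s.
At the end, for the whole second after the job is handed in: The board lies flat on the deck (within 1.1 degrees, 1.5 mm in height), tongue in the groove (origin within 11 mm in x and 24 mm in y of the nominal home, covering carriage offset and play), square to the rail within 3.4 degrees, catch closed (under 1 mm) over its edge, at rest (angle between board's own z axis and vertical below 0.02 rad and z of board in the frame of shaker between 0.078 and 0.0815 m and x of board in the frame of shaker between -0.011 and 0.011 m and y of board in the frame of shaker between -0.024 and 0.024 m and angle between the y axis of board and the y axis of shaker, either way round below 0.06 rad and value of joint catch below 0.001 m and linear speed of board below 0.01 m/s); the robot touches nothing.
It fails at once if the board is forced: it presses on the shaker with more than 25 N (contact force between board and shaker above 25 N).
It fails at once if the hand or arm pushes on the shaker itself with more than 15 N (contact force between any of the fingers, the arm and shaker above 15 N).
It fails at once if a bystander is displaced by more than 15 mm (distance of any of tube_rack, reagent, beaker, tip_box from where it was at the start of the episode above 0.015 m).
It also fails if it takes over 69 s, if anything falls off the work surface, if the arm or the gripper's body presses on something with over 40 N, if the wrist force passes 120 N, or if a joint passes its speed limit or range.

ROBOT

A 7-joint arm with a two-finger parallel gripper is mounted at the origin on the work surface. World frame = base frame: x ahead of the robot, y to its left, z up, the work surface at z = 0. Lengths are in m, angles in rad, forces in N, time in s.
With the tool pointing down it reaches from about 0.425 to 0.925 m from the base axis. Payload 6.8 kg.
Tool frame: the origin (TCP) lies on the centre line of the jaws, within the pads' length; the fingertips stand 14 mm ahead of it and the grasp point (between the pads) lies 5 mm behind it; y points along the fingers, x is the direction in which the jaws open and shut, and the axes are right-handed (so a half turn about y gives the same grasp; the last joint's range is limited). The gripper opens to 85 mm and grips with 20 to 120 N. Pads are 22 mm wide; open, the fingers measure 114 mm over their backs; the gripper's body (76 mm by 85 mm) begins 54 mm behind the grasp point. The pads swing forward as they close: fully open they stand 13 mm farther back than shut.
Start: joints at [1.114, 0.477, 0.022, 1.555, -0.011, 1.109, -0.083], TCP at [0.231, -0.634, 0.245] pointing down, gripper open.
Joint ranges: [-2.96, 2.96], [-0.34, 2.1], [-1.41, 1.46], [0.24, 2.44], [-1.37, 4.51], [0.17, 1.92], [-2.96, 2.96]. Speed limits (rad/s): [2.39, 2.39, 3.14, 3.14, 3.14, 3.14, 3.14].

INTERFACE

Orientations are given as a rotation vector (axis times angle).
In Python, from bench import get_obs, vision, ticket gives the robot as it stands. The module is installed in compiled form; this text tells all that it offers.
- The arm moves only by the tool jog_arm, never from a script. Its argument "motion" is a list of rows, each an object of numbers: "gripper": the finger opening in mm, from 0 to 85.4; "tx", "ty", "tz": the shift along the tool's x, y, z in mm; "ax", "ay", "az": the turn, a rotation vector about the tool's x, y, z in rad. In form: [{"gripper": .., "tx": .., "ty": .., "tz": .., "ax": .., "ay": .., "az": ..}, ...]. A call has 1 to 12 rows; each row shifts and turns the commanded pose from where the row before left it, along the tool's axes as they then stand; what a row does not reach is not made up. A row lasts 1/10 s, in which the tool goes at most 50 mm and 8.59 degrees, less where a joint would pass 70% of its speed; a pose out of reach is approached as far as the arm can. A call is refused whole if a number of a shift passes 50 or a number of a turn 0.15, either way. A call with a gripper value outside its range is refused whole. The fingers move at their own pace and stop on an object; "newtons" is the grip in N (left out, the last holds). Time passes only in rows, so rows that do not move let the fingers close. It gives the time, the measured TCP pose, the force and the opening at its end, in the units of the state.
- get_obs(): the state, without advancing time (a new reading comes with each control period).
- vision.grab_frame(name): name is "scene" or "top"; returns the picture (480x640x3 uint8, red, green, blue); there is no depth.
- vision.get_calibration(name): a dict with "camera_matrix" (3x3 intrinsics, pixels), "world_from_camera" (4x4, takes a point from camera to world coordinates). Camera axes: x right, y down, z forward; pixel columns grow to the right and rows downward; lengths in m; the calibration is good to about 2 mm. A picture is of the moment at which its call begins. get_calibration takes no time and is no camera call.
- ticket.hand_in(): hands the job in, once; it reports no verdict.
The state is a dict: "clock": time; "joints": joint angles; "qvel": joint speeds; "tau": joint torques, N m; "tcp_pos": TCP position; "orientation": TCP orientation; "contact_force": force on the tool from outside, world axes, zero at the start; "moment": the same for the moment, N m; "grip_width": finger opening in m.
Only numpy, scipy, OpenCV 4.12 (cv2) and the standard library are available. Lean on these libraries where they do the work, as an engineer would, in place of code of your own. Each camera call takes 0.05 s, during which the arm holds its last target.

## Working session

There is one attempt and no reset: what is moved stays moved. The work goes in short steps, Python scripts to look and compute and a tool call to move; the robot and the scene stay as the last step left them, time stands still between calls to the robot, and variables do not carry over. Pictures are saved under pics/ and viewed, and the job is handed in when it is done.

Besides the shell and the picture viewer there is one more tool, called after "Request:" as name(argument=value, ...) on one line, values as JSON. jog_arm: Moves the arm, as the interface text tells. Its arguments: {"type":"object","properties":{"motion":{"type":"array"},"newtons":{"type":"number"}},"required":["motion"]}

```bash
mkdir -p pics; ls
python3 - <<'E'
from bench import get_obs, vision
import cv2
for n in("scene","top"):
    im=vision.grab_frame(n); cv2.imwrite(f"pics/{n}0.png",im[:,:,::-1])
    c=vision.get_calibration(n); print(n,c["camera_matrix"],c["world_from_camera"])
print(get_obs())
E
```

```text
pics
scene [[446.19611899   0.         315.78593095]
 [  0.         446.19611899 237.58470034]
 [  0.           0.           1.        ]] [[ 0.62964698  0.42948394 -0.64737023  1.39516585]
 [ 0.77656663 -0.37166507  0.50873308 -0.62139979]
 [-0.02211222 -0.82304837 -0.56754069  0.75770958]
 [ 0.          0.          0.          1.        ]]
top [[559.38712548   0.         321.51088134]
 [  0.         559.38712548 230.78287697]
 [  0.           0.           1.        ]] [[ 0.00760179 -0.99429058  0.10643525  0.4133871 ]
 [-0.99996742 -0.00784758 -0.00189063  0.00252672]
 [ 0.00271509 -0.10641742 -0.99431784  1.86542828]
 [ 0.          0.          0.          1.        ]]
{'clock': 0.1, 'joints': array([ 1.11387022,  0.4777394 ,  0.02236552,  1.55632445, -0.01151619,
        1.10931578, -0.08309215]), 'qvel': array([-0.00075596, -0.00279781,  0.00068572, -0.00209127, -0.00114061,
        0.00017926, -0.00056894]), 'tau': array([ 5.08625235e-03, -5.97763038e+01,  1.61337912e+00, -2.81956208e+01,
        1.27326068e-02,  4.92642474e-03, -1.16944551e-05]), 'tcp_pos': array([ 0.23052248, -0.63388126,  0.24442052]), 'orientation': array([-1.35339643,  0.94956916, -0.94721779]), 'contact_force': array([-0.35511504, -0.0037812 , -0.14720941]), 'moment': array([-0.01512071,  0.01587095,  0.00696392]), 'grip_width': 0.08525447731561003}
```

View pics/scene0.png

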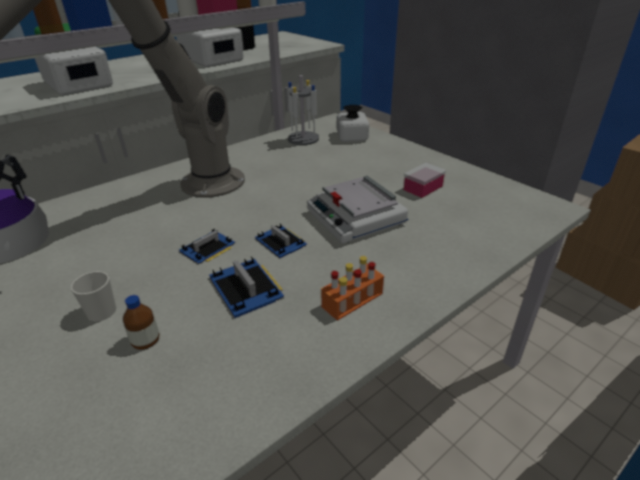

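View pics/top0.png

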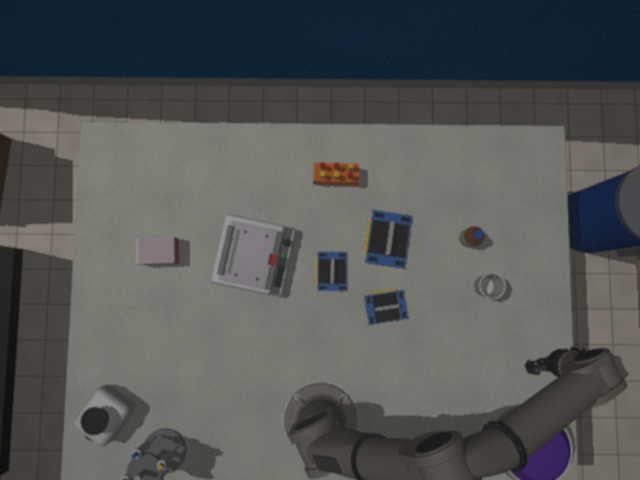

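Three boards look alike, in the top view: A at (388,238), B at (332,271) and C at (386,306). A is the largest, so I take it as the one meant and will check it in enlarged crops.

Run:
```python
import cv2,numpy as np
t=cv2.imread("pics/top0.png");s=cv2.imread("pics/scene0.png")
def crop(i,x0,y0,x1,y1,k): return cv2.resize(i[y0:y1,x0:x1],None,fx=k,fy=k,interpolation=cv2.INTER_CUBIC)
cv2.imwrite("pics/c1.png",crop(t,205,200,425,335,3.6)); 
cv2.imwrite("pics/c2.png",crop(s,170,160,420,320,3.2))
```

```text
(no output)
```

View pics/c1.png

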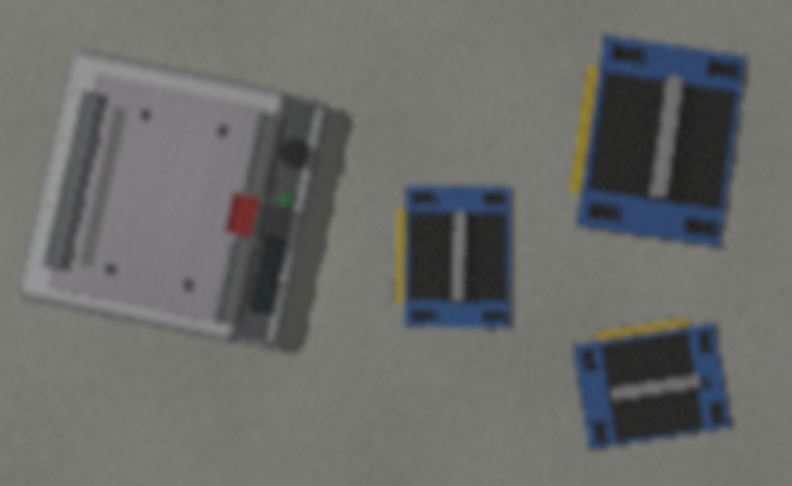

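View pics/c2.png

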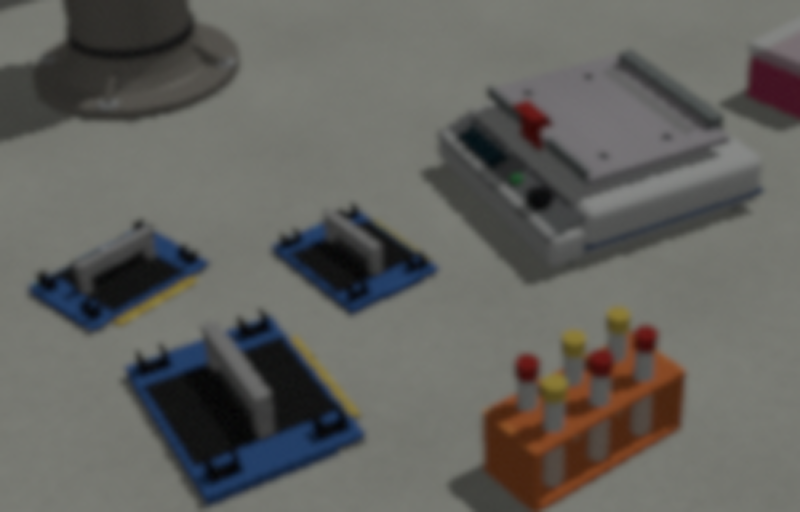

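Board A at (388,238) is clearly the largest: its body is about 53 px long against about 39 and 34 px, and it has the yellow tongue, four clips and bar. Next come tighter crops for picking corners.

```bash
cat > h.py <<'E'
import numpy as np
from bench import vision,get_obs
def cal(n):
    c=vision.get_calibration(n); return c["camera_matrix"],c["world_from_camera"]
def proj(n,P):
    K,T=cal(n); P=np.atleast_2d(P); q=(P-T[:3,3])@T[:3,:3]; q=q@K.T; return q[:,:2]/q[:,2:]
def unproj(n,uv,z):
    K,T=cal(n); d=T[:3,:3]@np.linalg.solve(K,[uv[0],uv[1],1]); s=(z-T[2,3])/d[2]; return T[:3,3]+s*d
E
python3 - <<'E'
from h import *
import cv2
for n in("scene","top"):
    a=np.mean([vision.grab_frame(n).astype(float) for _ in range(4)],0); np.save(n+"_avg.npy",a)
    a=np.clip(a*1.5,0,255).astype(np.uint8)[:,:,::-1]
    R={"top":[("b",360,205,60,65,8.),("s",208,210,92,90,8.)],"scene":[("b",205,253,82,65,9),("s",303,172,108,70,7.4)]}[n]
    for k,x,y,w,h,s in R:
        M=np.array([[s,0,-s*x],[0,s,-s*y]],float)
        im=cv2.warpAffine(a,M,(int(w*s),int(h*s)),flags=cv2.INTER_CUBIC)
        for g in range(0,w,10): cv2.putText(im,str(x+g),(int(g*s),10),0,.35,(0,255,255),1); cv2.line(im,(int(g*s),12),(int(g*s),18),(0,255,255),1)
        for g in range(0,h,10): cv2.putText(im,str(y+g),(0,int(g*s)+4),0,.35,(0,255,0),1)
        cv2.imwrite(f"pics/z_{n}_{k}.png",im)
E
```

```text
(no output)
```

View pics/z_top_b.png

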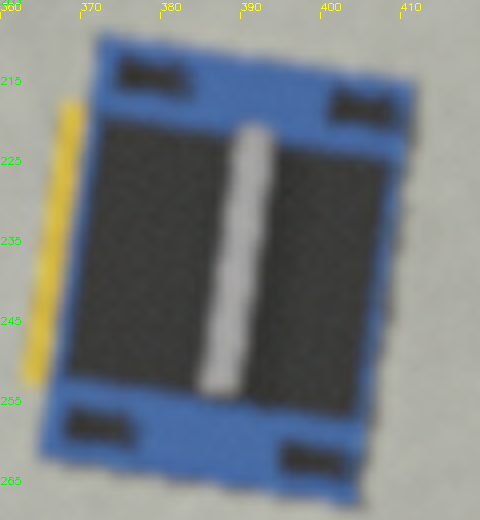

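View pics/z_top_s.png

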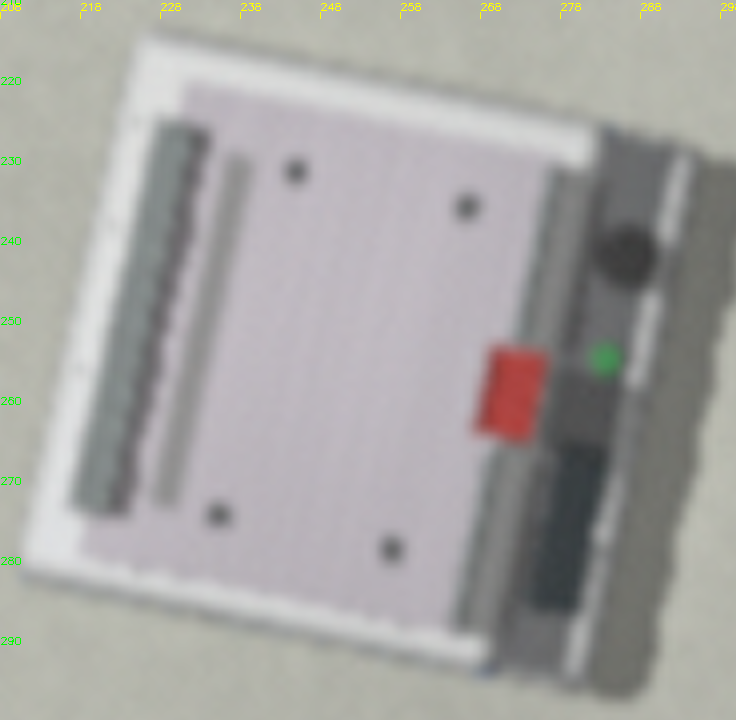

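View pics/z_scene_b.png

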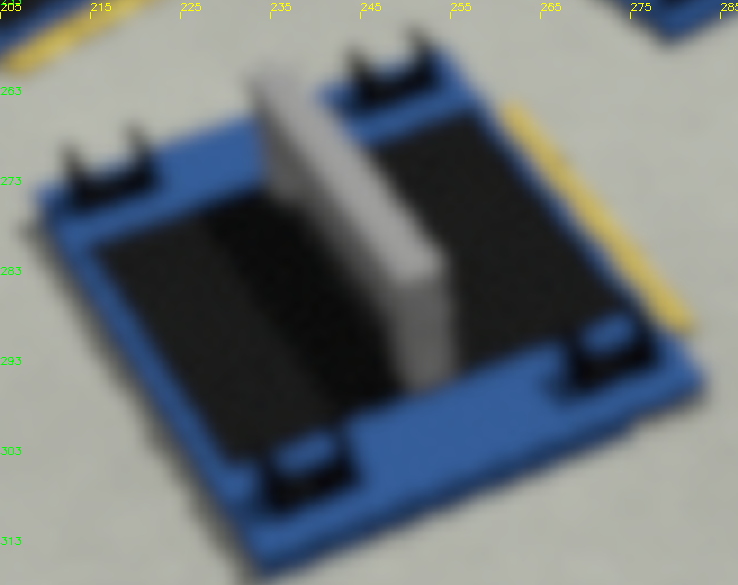

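View pics/z_scene_s.png

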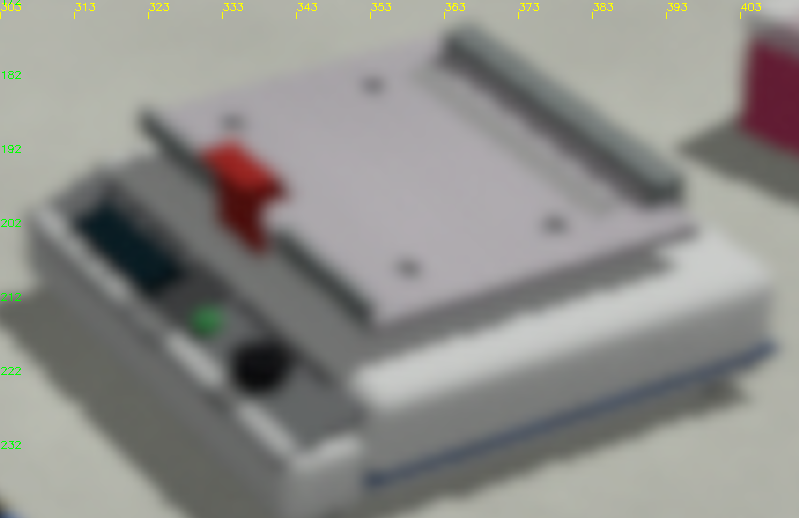

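```bash
cat > fit.py <<'E'
from h import *
from scipy.optimize import least_squares
def fit(obs,x0,z0):
    def w(p,P): c,s=np.cos(p[2]),np.sin(p[2]); P=np.array(P,float)/1e3; return np.c_[p[0]+c*P[:,0]-s*P[:,1],p[1]+s*P[:,0]+c*P[:,1],P[:,2]+z0]
    def r(p): return np.concatenate([(proj(n,w(p,[o[0] for o in L]))-np.array([o[1] for o in L])).ravel() for n,L in obs.items()])
    R=least_squares(r,x0,loss="soft_l1"); return R.x,r(R.x).reshape(-1,2)
T=lambda x,y,s,ox,oy:(x/s+ox,y/s+oy)
tb=lambda x,y:T(x,y,8,360,205); ts=lambda x,y:T(x,y,8,208,210); sb=lambda x,y:T(x,y,9,205,253); ss=lambda x,y:T(x,y,7.4,303,172)
board={"top":[((67,-90,12),tb(98,35)),((-66,-90,12),tb(416,83)),((-66,90,12),tb(358,507)),((67,90,12),tb(40,457)),((0,-55,54),tb(255,125)),((0,55,54),tb(218,394)),((78,-60,4),tb(64,100)),((78,60,4),tb(25,385))],
"scene":[((-66,-90,12),sb(255,545)),((67,-90,12),sb(705,375)),((-66,90,12),sb(40,195)),((67,90,12),sb(455,48)),((0,-55,54),sb(420,262)),((0,55,54),sb(270,72))]}
deck={"top":[((59,-72,3.5),ts(225,153)),((59,72,3.5),ts(150,507)),((47,-72,0),ts(252,157)),((47,72,0),ts(177,510)),((-62.5,0,13),ts(482,390)),((72,-80,12.5),ts(203,128)),((72,80,12.5),ts(118,515))],
"scene":[((59,72,3.5),ss(418,78)),((59,-72,3.5),ss(605,210))]}
for k in("top","scene","both"):
    o=board if k=="both" else {k:board[k]}
    p,r=fit(o,[.55,-.2,1.6],0);print("board",k,p.round(4),np.degrees(p[2]));print(r.round(1).tolist())
    o=deck if k=="both" else {k:deck[k]}
    p,r=fit(o,[.55,.2,1.6],.08);print("deck",k,p.round(4),np.degrees(p[2]));print(r.round(1).tolist())
print("holes", [unproj("top",ts(*q),.08)[:2].round(4) for q in((295,172),(467,207),(218,515),(392,550),(343,361))])
print("house", [unproj("top",ts(*q),.06)[:2].round(4) for q in((145,32),(20,570))])
import scipy.spatial.transform as S
o=get_obs();print(S.Rotation.from_rotvec(o["orientation"]).as_matrix().round(3))
E
python3 fit.py
```

```text
board top [ 0.5873 -0.2244  1.4278] 81.80926077089397
[[0.2, -0.2], [-0.2, -0.3], [-0.2, 0.0], [-0.2, 0.2], [0.6, 0.2], [0.6, -0.1], [-0.3, 0.3], [-0.5, -0.1]]
deck top [0.5255 0.2277 1.3778] 78.94336553749542
[[0.3, -0.1], [-0.1, -0.2], [0.7, 0.3], [0.4, 0.3], [0.3, -0.3], [-0.8, -0.5], [-1.1, 0.4]]
board scene [ 0.5881 -0.2229  1.4069] 80.60689542658969
[[0.1, 0.9], [0.5, 0.3], [-0.4, -1.4], [-0.4, -0.7], [-0.0, 1.2], [0.2, -1.3]]
deck scene [0.5295 0.2182 1.3699] 78.48840731045289
[[-0.2, -0.8], [0.2, 0.6]]
board both [ 0.5876 -0.2237  1.4196] 81.33522707123159
[[0.2, -0.4], [-0.2, -0.2], [-0.6, 0.0], [-0.6, -0.1], [0.5, 0.2], [0.2, -0.2], [-0.3, 0.0], [-0.8, -0.4], [0.3, 1.0], [0.4, -0.0], [-1.1, -1.0], [-1.2, -0.8], [-0.1, 1.1], [-0.4, -1.1]]
deck both [0.5253 0.2267 1.376 ] 78.84132740694315
[[0.6, 0.0], [0.2, -0.1], [1.1, 0.4], [0.7, 0.3], [0.6, -0.2], [-0.5, -0.4], [-0.9, 0.5], [0.6, -2.1], [1.1, -0.9]]
holes [array([0.6003, 0.245 ]), array([0.5867, 0.1758]), array([0.4628, 0.2726]), array([0.4495, 0.2031]), array([0.5245, 0.2241])]
house [array([0.6591, 0.31  ]), array([0.4407, 0.3545])]
[[ 0.342  0.     0.94 ]
 [-0.94   0.     0.342]
 [-0.    -1.     0.   ]]
```

Request:
jog_arm(motion=[{"tx": -22,"tz": 40,"gripper": 85},{"tx": -22,"tz": 40},{"tx": -22,"tz": 40},{"tx": -22,"tz": 40},{"tx": -22,"tz": 40},{"tx": -22,"tz": 40},{"tx": -22,"tz": 40},{"tx": -22,"tz": 40},{"tx": -22,"tz": 40},{"tx": -22,"tz": 40},{"tx": -22,"tz": 38},{"tx": -21,"tz": 38}])

```text
schema error: expected keys gripper, tx, ty, tz, ax, ay, az
```

Request:
jog_arm(motion=[{"ay": 0.125},{"ay": 0.125},{"ay": 0.125},{"ay": 0.125},{},{}])

```text
schema error: expected keys gripper, tx, ty, tz, ax, ay, az
```

Request:
jog_arm(motion=[{"gripper": 85,"tx": -22,"ty": 0,"tz": 40,"ax": 0,"ay": 0,"az": 0},{"gripper": 85,"tx": -22,"ty": 0,"tz": 40,"ax": 0,"ay": 0,"az": 0},{"gripper": 85,"tx": -22,"ty": 0,"tz": 40,"ax": 0,"ay": 0,"az": 0},{"gripper": 85,"tx": -22,"ty": 0,"tz": 40,"ax": 0,"ay": 0,"az": 0},{"gripper": 85,"tx": -22,"ty": 0,"tz": 40,"ax": 0,"ay": 0,"az": 0},{"gripper": 85,"tx": -22,"ty": 0,"tz": 40,"ax": 0,"ay": 0,"az": 0},{"gripper": 85,"tx": -22,"ty": 0,"tz": 40,"ax": 0,"ay": 0,"az": 0},{"gripper": 85,"tx": -22,"ty": 0,"tz": 40,"ax": 0,"ay": 0,"az": 0},{"gripper": 85,"tx": -22,"ty": 0,"tz": 40,"ax": 0,"ay": 0,"az": 0},{"gripper": 85,"tx": -22,"ty": 0,"tz": 40,"ax": 0,"ay": 0,"az": 0},{"gripper": 85,"tx": -22,"ty": 0,"tz": 38,"ax": 0,"ay": 0,"az": 0},{"gripper": 85,"tx": -21,"ty": 0,"tz": 38,"ax": 0,"ay": 0,"az": 0}])

```text
clock: 1.7
tcp_pos: [0.5892, -0.2229, 0.2456]
orientation: [-1.354, 0.948, -0.949]
contact_force: [-0.1, -0.2, 0.2]
grip_width: 0.0851
```

Request:
jog_arm(motion=[{"gripper": 85,"tx": 0,"ty": 0,"tz": 0,"ax": 0,"ay": 0.125,"az": 0},{"gripper": 85,"tx": 0,"ty": 0,"tz": 0,"ax": 0,"ay": 0.125,"az": 0},{"gripper": 85,"tx": 0,"ty": 0,"tz": 0,"ax": 0,"ay": 0.125,"az": 0},{"gripper": 85,"tx": 0,"ty": 0,"tz": 0,"ax": 0,"ay": 0.125,"az": 0},{"gripper": 85,"tx": 0,"ty": 0,"tz": 0,"ax": 0,"ay": 0,"az": 0},{"gripper": 85,"tx": 0,"ty": 0,"tz": 0,"ax": 0,"ay": 0,"az": 0}])

```text
clock: 2.3
tcp_pos: [0.5882, -0.2245, 0.2454]
orientation: [-1.136, 1.317, -1.317]
contact_force: [-0.6, 0.9, 0.3]
grip_width: 0.0853
```

Request:
jog_arm(motion=[{"gripper": 85,"tx": 0,"ty": 40,"tz": 0,"ax": 0,"ay": 0,"az": 0},{"gripper": 85,"tx": 0,"ty": 40,"tz": 0,"ax": 0,"ay": 0,"az": 0},{"gripper": 85,"tx": 0,"ty": 40,"tz": 0,"ax": 0,"ay": 0,"az": 0},{"gripper": 85,"tx": 0,"ty": 40,"tz": 0,"ax": 0,"ay": 0,"az": 0},{"gripper": 85,"tx": 0,"ty": 27,"tz": 0,"ax": 0,"ay": 0,"az": 0},{"gripper": 85,"tx": 0,"ty": 20,"tz": 0,"ax": 0,"ay": 0,"az": 0},{"gripper": 85,"tx": 0,"ty": 0,"tz": 0,"ax": 0,"ay": 0,"az": 0},{"gripper": 85,"tx": 0,"ty": 0,"tz": 0,"ax": 0,"ay": 0,"az": 0}])

```text
clock: 3.1
tcp_pos: [0.5884, -0.2246, 0.0386]
orientation: [-1.134, 1.319, -1.319]
contact_force: [-0.4, 0.7, 0.2]
grip_width: 0.0851
```

```bash
cat > snap.py <<'E'
import sys,cv2
from h import *
n,x,y,w,h,s,o=sys.argv[1],*map(float,sys.argv[2:7]),sys.argv[7]
a=np.clip(vision.grab_frame(n)*1.5,0,255).astype(np.uint8)[:,:,::-1]
im=cv2.warpAffine(a,np.array([[s,0,-s*x],[0,s,-s*y]]),(int(w*s),int(h*s)),flags=cv2.INTER_CUBIC)
cv2.imwrite("pics/"+o,im)
E
python3 snap.py scene 180 190 140 130 4.5 g1.png
```

```text
(no output)
```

View pics/g1.png

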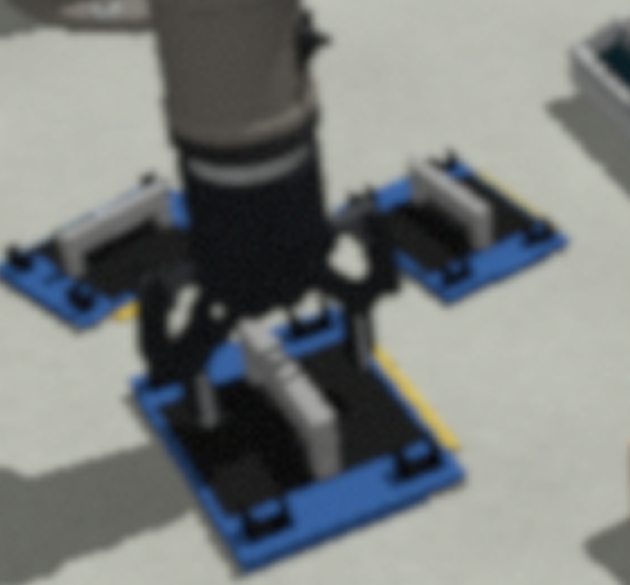

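Request:
jog_arm(motion=[{"gripper": 0,"tx": 0,"ty": 0,"tz": 0,"ax": 0,"ay": 0,"az": 0},{"gripper": 0,"tx": 0,"ty": 0,"tz": 0,"ax": 0,"ay": 0,"az": 0},{"gripper": 0,"tx": 0,"ty": 0,"tz": 0,"ax": 0,"ay": 0,"az": 0},{"gripper": 0,"tx": 0,"ty": 0,"tz": 0,"ax": 0,"ay": 0,"az": 0},{"gripper": 0,"tx": 0,"ty": 0,"tz": 0,"ax": 0,"ay": 0,"az": 0},{"gripper": 0,"tx": 0,"ty": 0,"tz": 0,"ax": 0,"ay": 0,"az": 0},{"gripper": 0,"tx": 0,"ty": 0,"tz": 0,"ax": 0,"ay": 0,"az": 0},{"gripper": 0,"tx": 0,"ty": 0,"tz": 0,"ax": 0,"ay": 0,"az": 0}], newtons=80)

```text
clock: 3.95
tcp_pos: [0.5885, -0.2244, 0.0388]
orientation: [-1.133, 1.319, -1.32]
contact_force: [-1.4, 1.9, 5.5]
grip_width: 0.0127
```

Request:
jog_arm(motion=[{"gripper": 0,"tx": 0,"ty": -8,"tz": 0,"ax": 0,"ay": 0,"az": 0},{"gripper": 0,"tx": 0,"ty": -15,"tz": 0,"ax": 0,"ay": 0,"az": 0},{"gripper": 0,"tx": 0,"ty": -25,"tz": 0,"ax": 0,"ay": 0,"az": 0},{"gripper": 0,"tx": 0,"ty": -30,"tz": 0,"ax": 0,"ay": 0,"az": 0},{"gripper": 0,"tx": 0,"ty": -30,"tz": 0,"ax": 0,"ay": 0,"az": 0},{"gripper": 0,"tx": 0,"ty": -30,"tz": 0,"ax": 0,"ay": 0,"az": 0},{"gripper": 0,"tx": 0,"ty": -12,"tz": 0,"ax": 0,"ay": 0,"az": 0},{"gripper": 0,"tx": 0,"ty": 0,"tz": 0,"ax": 0,"ay": 0,"az": 0},{"gripper": 0,"tx": 0,"ty": 0,"tz": 0,"ax": 0,"ay": 0,"az": 0}])

```text
clock: 4.85
tcp_pos: [0.5874, -0.2243, 0.1873]
orientation: [-1.135, 1.321, -1.319]
contact_force: [-0.1, -0.1, -3.6]
grip_width: 0.0127
```

```bash
python3 snap.py scene 180 130 160 150 4 g2.png; python3 -c "
from h import *
o=get_obs();print({k:np.round(v,3) for k,v in o.items()})"
```

```text
{'clock': np.float64(4.9), 'joints': array([ 0.311,  0.461, -0.061,  1.723,  0.033,  0.961, -1.485]), 'qvel': array([ 0.001,  0.012, -0.   ,  0.005, -0.   ,  0.   ,  0.   ]), 'tau': array([ 3.8000e-02, -5.9609e+01,  4.2700e-01, -2.7533e+01,  1.8000e-02,
       -2.9000e-02,  0.0000e+00]), 'tcp_pos': array([ 0.587, -0.224,  0.187]), 'orientation': array([-1.136,  1.322, -1.318]), 'contact_force': array([-0.622, -0.107, -3.689]), 'moment': array([ 0.03 , -0.033, -0.02 ]), 'grip_width': np.float64(0.013)}
```

View pics/g2.png

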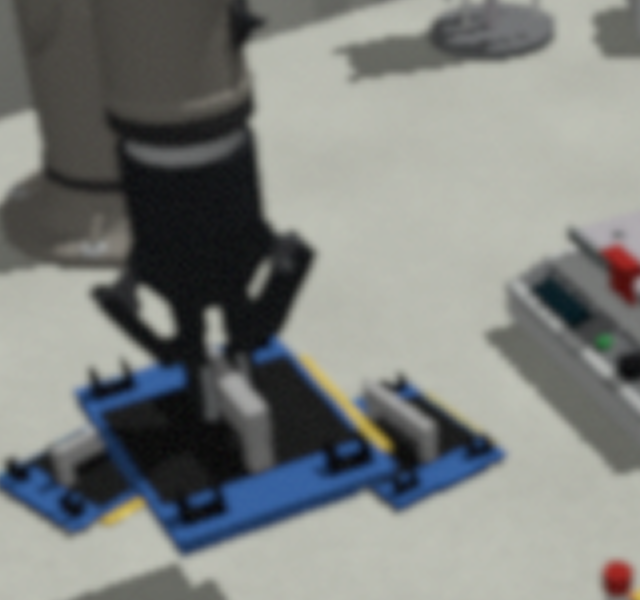

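Request:
jog_arm(motion=[{"gripper": 0,"tx": -20,"ty": 0,"tz": -6,"ax": 0,"ay": 0,"az": 0},{"gripper": 0,"tx": -32,"ty": 0,"tz": -9.5,"ax": 0,"ay": 0,"az": 0},{"gripper": 0,"tx": -42,"ty": 0,"tz": -12.4,"ax": 0,"ay": 0,"az": 0},{"gripper": 0,"tx": -42,"ty": 0,"tz": -12.4,"ax": 0,"ay": 0,"az": 0},{"gripper": 0,"tx": -42,"ty": 0,"tz": -12.4,"ax": 0,"ay": 0,"az": 0},{"gripper": 0,"tx": -42,"ty": 0,"tz": -12.4,"ax": 0,"ay": 0,"az": 0},{"gripper": 0,"tx": -42,"ty": 0,"tz": -12.4,"ax": 0,"ay": 0,"az": 0},{"gripper": 0,"tx": -42,"ty": 0,"tz": -12.4,"ax": 0,"ay": 0,"az": 0},{"gripper": 0,"tx": -42,"ty": 0,"tz": -12.4,"ax": 0,"ay": 0,"az": 0},{"gripper": 0,"tx": -42,"ty": 0,"tz": -12.4,"ax": 0,"ay": 0,"az": 0},{"gripper": 0,"tx": -30,"ty": 0,"tz": -9,"ax": 0,"ay": 0,"az": 0},{"gripper": 0,"tx": -17,"ty": 0,"tz": -5,"ax": 0,"ay": 0,"az": 0}])

```text
clock: 6.1
tcp_pos: [0.5243, 0.2284, 0.1865]
orientation: [-1.139, 1.319, -1.315]
contact_force: [0.4, 0.5, -2.7]
grip_width: 0.0126
```

Request:
jog_arm(motion=[{"gripper": 0,"tx": 0,"ty": 0,"tz": 0,"ax": 0,"ay": 0.025,"az": 0},{"gripper": 0,"tx": 0,"ty": 0,"tz": 0,"ax": 0,"ay": 0.025,"az": 0},{"gripper": 0,"tx": 0,"ty": 0,"tz": 0,"ax": 0,"ay": 0,"az": -0.05},{"gripper": 0,"tx": 0,"ty": 0,"tz": 0,"ax": 0,"ay": 0,"az": -0.06},{"gripper": 0,"tx": 0,"ty": 0,"tz": 0,"ax": 0,"ay": 0,"az": -0.06},{"gripper": 0,"tx": 0,"ty": 0,"tz": 0,"ax": 0,"ay": 0,"az": -0.05},{"gripper": 0,"tx": 0,"ty": 0,"tz": 0,"ax": 0,"ay": 0,"az": 0},{"gripper": 0,"tx": 0,"ty": 0,"tz": 0,"ax": 0,"ay": 0,"az": 0},{"gripper": 0,"tx": 0,"ty": 0,"tz": 0,"ax": 0,"ay": 0,"az": 0}])

```text
clock: 7.0
tcp_pos: [0.5267, 0.2233, 0.1881]
orientation: [-1.285, 1.264, -1.514]
contact_force: [0.2, -0.5, -2.1]
grip_width: 0.0127
```

```bash
cat > st.py <<'E'
from h import *
from scipy.spatial.transform import Rotation as R
import sys
D=np.array([.525,.2265,.08]); yaw=np.radians(78.7)
A=np.array([[np.cos(yaw),np.sin(yaw),0],[-np.sin(yaw),np.cos(yaw),0],[0,0,1]])
o=get_obs();M=R.from_rotvec(o["orientation"]).as_matrix()
B=np.c_[-M[:,0],-M[:,2],-M[:,1]]; H=.0388
t=A@(o["tcp_pos"]-D)*1e3
toe=t+A@B@np.array([78,0,-H*1e3]); org=t+A@B@np.array([0,0,-H*1e3])
b=(A@B)
print("clk",round(float(o["clock"]),2),"tcp",t.round(1),"toe",toe.round(2),"org",org.round(1),"pitch",round(float(np.degrees(np.arcsin(-b[2,0]))),2),"yaw",round(float(np.degrees(np.arctan2(b[1,0],b[0,0]))),2),"roll",round(float(np.degrees(b[2,1])),2))
print("F deck",(A@o["contact_force"]).round(2),"M",(A@o["moment"]).round(2),"w",o["grip_width"])
E
python3 st.py; python3 snap.py scene 250 90 160 150 4 g3.png;python3 snap.py top 195 190 120 110 6 g3t.png
```

```text
clk 7.0 tcp [ -2.8  -2.3 108.1] toe [64.88 -2.7  53.25] org [-11.2  -2.2  70.3] pitch 12.6 yaw -0.36 roll -0.0
F deck [-0.44 -0.33 -2.13] M [-0.01 -0.43  0.01] w 0.012706432549647035
```

View pics/g3.png

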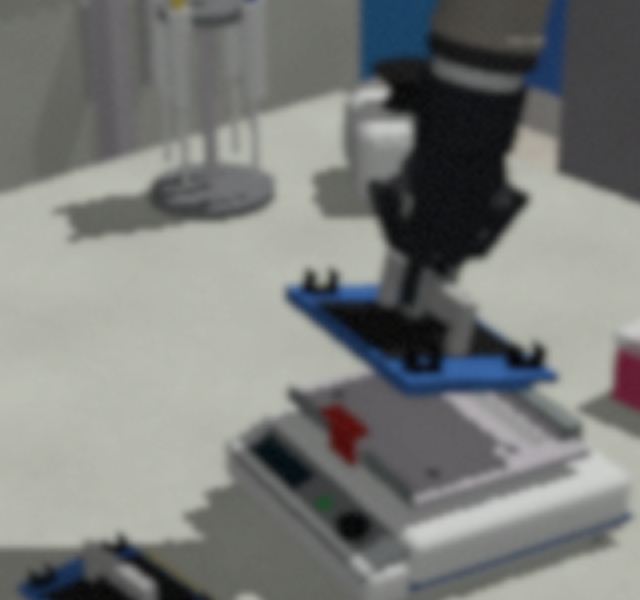

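View pics/g3t.png

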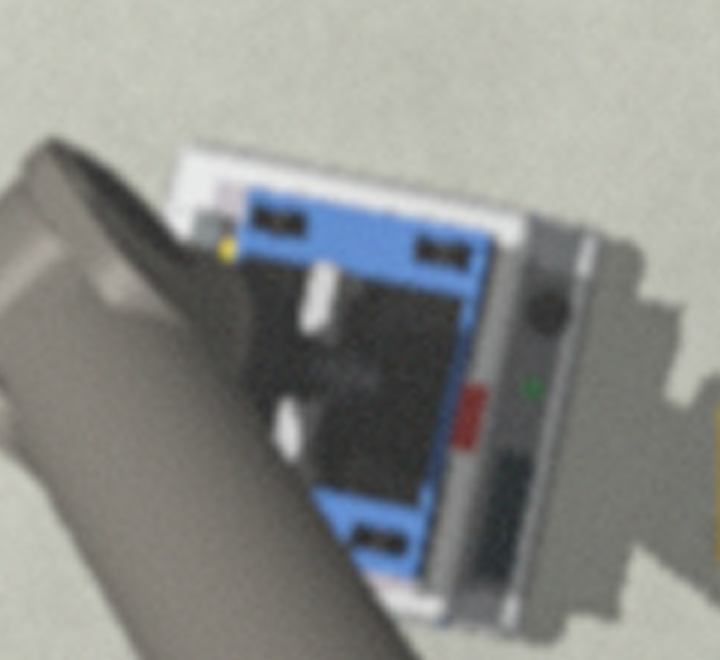

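Request:
jog_arm(motion=[{"gripper": 0,"tx": -2.4,"ty": 9,"tz": 0,"ax": 0,"ay": 0,"az": 0},{"gripper": 0,"tx": -2.4,"ty": 9,"tz": 0,"ax": 0,"ay": 0,"az": 0},{"gripper": 0,"tx": -2.4,"ty": 9,"tz": 0,"ax": 0,"ay": 0,"az": 0},{"gripper": 0,"tx": -2.4,"ty": 9,"tz": 0,"ax": 0,"ay": 0,"az": 0},{"gripper": 0,"tx": -2.2,"ty": 7.5,"tz": 0,"ax": 0,"ay": -0.006,"az": 0},{"gripper": 0,"tx": 0,"ty": 0,"tz": 0,"ax": 0,"ay": 0,"az": 0},{"gripper": 0,"tx": 0,"ty": 0,"tz": 0,"ax": 0,"ay": 0,"az": 0}])

```text
clock: 7.8
tcp_pos: [0.5268, 0.2269, 0.1431]
orientation: [-1.29, 1.258, -1.507]
contact_force: [0.2, 0.7, -2.4]
grip_width: 0.0128
```

```bash
python3 st.py; python3 snap.py scene 290 130 130 110 6 g4.png;python3 snap.py top 195 190 120 110 6 g4t.png
```

```text
clk 7.8 tcp [ 0.8 -1.7 63.1] toe [68.41 -1.5   8.18] org [-7.7 -1.7 25.2] pitch 12.62 yaw 0.13 roll 0.09
F deck [ 0.74 -0.08 -2.38] M [ 0.01 -0.41 -0.05] w 0.012781769009654397
```

View pics/g4.png

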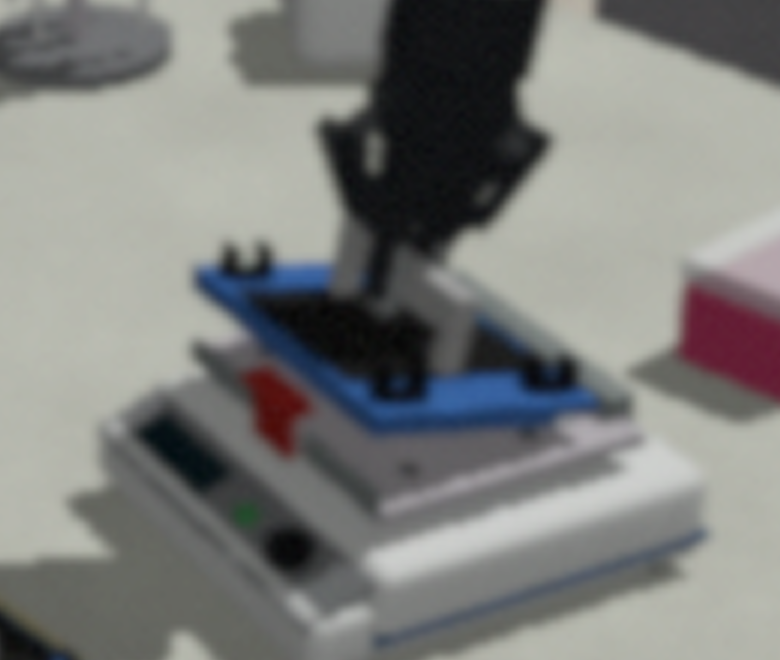

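View pics/g4t.png

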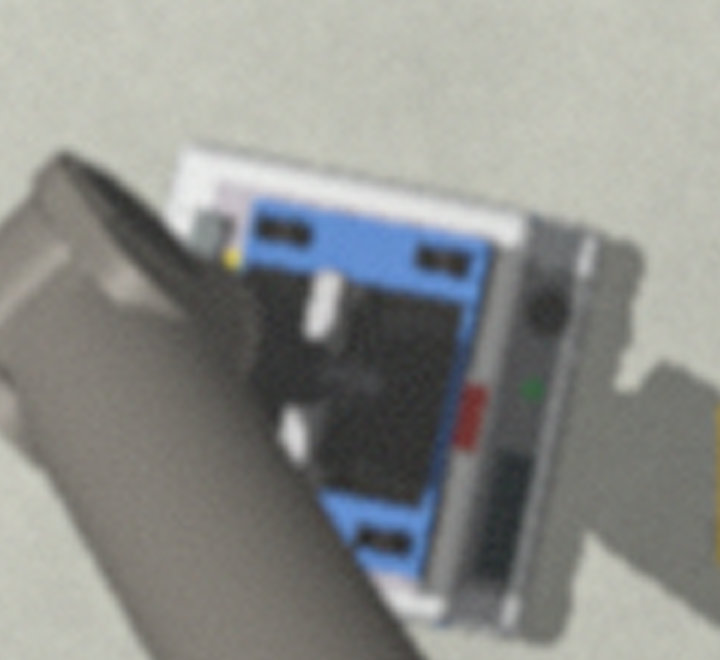

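```bash
cat >> st.py <<'E'
def px(n,P): return proj(n,D+(np.array(P)/1e3)@A).round(1).tolist()
def bp(q): return t+A@B@(np.array(q,float)-[0,0,H*1e3])
if len(sys.argv)>1:
  for q in((67,-90,12),(-66,-90,12),(-66,90,12),(0,-55,54),(0,55,54),(78,-60,4)): print(q,px("top",bp(q)),px("scene",bp(q)))
  for q in((72,-80,12.5),(72,80,12.5),(-62.5,0,13)): print("deck",q,px("top",q),px("scene",q))
E
python3 st.py 1
```

```text
clk 7.9 tcp [ 1.  -2.  63.7] toe [68.68 -1.86  8.81] org [-7.5 -2.  25.8] pitch 12.57 yaw 0.11 roll 0.04
F deck [-0.15 -1.06 -3.71] M [ 0.02 -0.38 -0.03] w 0.012882822381594472
(67, -90, 12) [[236.8, 222.3]] [[390.6, 196.6]]
(-66, -90, 12) [[276.1, 229.5]] [[353.5, 198.9]]
(-66, 90, 12) [[263.9, 286.4]] [[322.9, 174.0]]
(0, -55, 54) [[249.6, 234.9]] [[368.9, 179.4]]
(0, 55, 54) [[241.8, 270.1]] [[349.2, 165.2]]
(78, -60, 4) [[232.5, 231.3]] [[386.9, 194.5]]
deck (72, -80, 12.5) [[233.0, 225.6]] [[391.1, 197.0]]
deck (72, 80, 12.5) [[221.9, 274.9]] [[362.2, 176.0]]
deck (-62.5, 0, 13) [[268.9, 258.7]] [[338.9, 196.5]]
```

Request:
jog_arm(motion=[{"gripper": 0,"tx": -0.2,"ty": 1,"tz": 0,"ax": 0,"ay": 0,"az": 0},{"gripper": 0,"tx": -0.2,"ty": 1,"tz": 0,"ax": 0,"ay": 0,"az": 0},{"gripper": 0,"tx": -0.2,"ty": 1,"tz": 0,"ax": 0,"ay": 0,"az": 0},{"gripper": 0,"tx": -0.2,"ty": 1,"tz": 0,"ax": 0,"ay": 0,"az": 0},{"gripper": 0,"tx": 0,"ty": 0,"tz": 0,"ax": 0,"ay": 0,"az": 0}])

```text
clock: 8.4
tcp_pos: [0.5268, 0.2267, 0.139]
orientation: [-1.29, 1.258, -1.507]
contact_force: [0.4, 0.5, -2.5]
grip_width: 0.013
```

```bash
python3 st.py
```

```text
clk 8.4 tcp [ 0.6 -1.7 59. ] toe [68.21 -1.48  4.13] org [-7.9 -1.6 21.2] pitch 12.62 yaw 0.13 roll 0.08
F deck [ 0.62 -0.33 -2.55] M [-0.02 -0.41  0.03] w 0.01295852286583222
```

Request:
jog_arm(motion=[{"gripper": 0,"tx": -0.2,"ty": 1,"tz": 0,"ax": 0,"ay": 0,"az": 0},{"gripper": 0,"tx": 0,"ty": 0,"tz": 0,"ax": 0,"ay": 0,"az": 0}])

```text
clock: 8.6
tcp_pos: [0.5268, 0.2267, 0.138]
orientation: [-1.29, 1.258, -1.507]
contact_force: [0.2, -0.1, -2.5]
grip_width: 0.0127
```

```bash
python3 st.py
```

```text
clk 8.6 tcp [ 0.6 -1.7 58. ] toe [68.2  -1.48  3.14] org [-7.9 -1.7 20.2] pitch 12.61 yaw 0.13 roll 0.08
F deck [-0.06 -0.25 -2.46] M [ 0.06 -0.43  0.02] w 0.01266439655424773
```

Request:
jog_arm(motion=[{"gripper": 0,"tx": -0.2,"ty": 1,"tz": 0,"ax": 0,"ay": 0,"az": 0},{"gripper": 0,"tx": 0,"ty": 0,"tz": 0,"ax": 0,"ay": 0,"az": 0}])

```text
clock: 8.8
tcp_pos: [0.5268, 0.2267, 0.137]
orientation: [-1.29, 1.258, -1.507]
contact_force: [-0.0, 0.2, -2.8]
grip_width: 0.0129
```

```bash
python3 st.py
```

```text
clk 8.8 tcp [ 0.5 -1.7 57. ] toe [68.19 -1.5   2.13] org [-7.9 -1.7 19.2] pitch 12.61 yaw 0.13 roll 0.08
F deck [ 0.19  0.08 -2.82] M [ 0.01 -0.35 -0.03] w 0.012945016572486215
```

Request:
jog_arm(motion=[{"gripper": 0,"tx": -0.15,"ty": 0.7,"tz": 0,"ax": 0,"ay": 0,"az": 0},{"gripper": 0,"tx": 0,"ty": 0,"tz": 0,"ax": 0,"ay": 0,"az": 0}])

```text
clock: 9.0
tcp_pos: [0.5269, 0.2267, 0.1365]
orientation: [-1.29, 1.258, -1.507]
contact_force: [-0.7, -0.3, -1.9]
grip_width: 0.0129
```

```bash
python3 st.py
```

```text
clk 9.0 tcp [ 0.6 -1.8 56.5] toe [68.26 -1.6   1.66] org [-7.9 -1.8 18.7] pitch 12.6 yaw 0.12 roll 0.07
F deck [-0.38  0.63 -1.87] M [ 0.02 -0.32  0.03] w 0.012856600997761905
```

Request:
jog_arm(motion=[{"gripper": 0,"tx": -0.15,"ty": 0.7,"tz": 0,"ax": 0,"ay": 0,"az": 0},{"gripper": 0,"tx": 0,"ty": 0,"tz": 0,"ax": 0,"ay": 0,"az": 0}])

```text
clock: 9.2
tcp_pos: [0.5269, 0.2266, 0.1362]
orientation: [-1.289, 1.258, -1.508]
contact_force: [-2.0, -2.0, 3.2]
grip_width: 0.0129
```

```bash
python3 st.py
```

```text
clk 9.2 tcp [ 0.5 -1.9 56.2] toe [68.12 -1.71  1.32] org [-8.  -1.9 18.4] pitch 12.61 yaw 0.1 roll 0.06
F deck [-2.34  1.59  3.16] M [ 0.29 -0.05 -0.05] w 0.012913201463941907
```

Request:
jog_arm(motion=[{"gripper": 0,"tx": -0.15,"ty": 0.7,"tz": 0,"ax": 0,"ay": 0,"az": 0},{"gripper": 0,"tx": 0,"ty": 0,"tz": 0,"ax": 0,"ay": 0,"az": 0}])

```text
clock: 9.4
tcp_pos: [0.5269, 0.2264, 0.1359]
orientation: [-1.289, 1.258, -1.508]
contact_force: [-2.7, -2.9, 7.9]
grip_width: 0.0126
```

```bash
python3 st.py
```

```text
clk 9.4 tcp [ 0.3 -1.9 55.9] toe [67.91 -1.79  1.01] org [-8.2 -1.9 18.1] pitch 12.63 yaw 0.09 roll 0.05
F deck [-3.41  2.09  7.94] M [ 0.55  0.35 -0.09] w 0.012600267717957836
```

Request:
jog_arm(motion=[{"gripper": 0,"tx": -1,"ty": -0.2,"tz": 0,"ax": 0,"ay": 0,"az": 0},{"gripper": 0,"tx": 0,"ty": 0,"tz": 0,"ax": 0,"ay": 0,"az": 0}])

```text
clock: 9.6
tcp_pos: [0.5273, 0.2272, 0.1359]
orientation: [-1.289, 1.258, -1.509]
contact_force: [-2.9, -3.5, 8.0]
grip_width: 0.0128
```

```bash
python3 st.py
```

```text
clk 9.6 tcp [ 1.1 -2.2 55.9] toe [68.76 -2.04  0.94] org [-7.4 -2.1 18. ] pitch 12.64 yaw 0.08 roll 0.03
F deck [-4.01  2.2   8.04] M [0.48 0.32 0.01] w 0.01278984654558501
```

Request:
jog_arm(motion=[{"gripper": 0,"tx": -1,"ty": -0.2,"tz": 0,"ax": 0,"ay": 0,"az": 0},{"gripper": 0,"tx": 0,"ty": 0,"tz": 0,"ax": 0,"ay": 0,"az": 0}])

```text
clock: 9.8
tcp_pos: [0.5274, 0.2274, 0.1359]
orientation: [-1.291, 1.258, -1.51]
contact_force: [-3.4, -4.8, 8.7]
grip_width: 0.0129
```

```bash
python3 st.py; python3 snap.py scene 290 130 130 110 6 g5.png
```

```text
clk 9.8 tcp [ 1.3 -2.2 55.9] toe [68.87 -2.07  0.87] org [-7.2 -2.2 18. ] pitch 12.72 yaw 0.06 roll 0.05
F deck [-5.39  2.37  8.72] M [0.47 0.76 0.01] w 0.012866941425266254
```

View pics/g5.png

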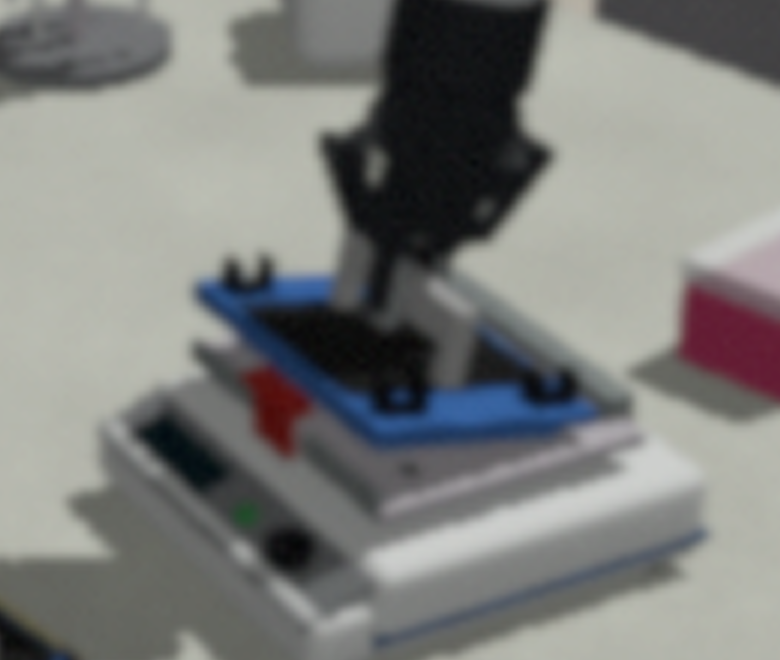

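```bash
cat > ov.py <<'E'
import cv2,sys
from st import *
def draw(n,a,x,y,w,h,s,segs,out):
    a=np.clip(a*1.5,0,255).astype(np.uint8)[:,:,::-1]
    im=cv2.warpAffine(a,np.array([[s,0,-s*x],[0,s,-s*y]]),(int(w*s),int(h*s)),flags=cv2.INTER_CUBIC)
    for p,q,c in segs:
        u=(np.array(px(n,p)[0])-[x,y])*s; v=(np.array(px(n,q)[0])-[x,y])*s
        cv2.line(im,tuple(int(k) for k in u),tuple(int(k) for k in v),c,1,cv2.LINE_AA)
    cv2.imwrite("pics/"+out,im)
G=(0,255,0);Y=(0,255,255);C=(255,255,0);M_=(255,0,255)
deck=[((72,-80,12.5),(72,80,12.5),G),((72,-80,6.5),(72,80,6.5),G),((59,-72,3.5),(59,72,3.5),Y),((47,-72,0),(47,72,0),Y),((-73.5,-80,7),(-73.5,80,7),C),((-68.5,-80,7),(-68.5,80,7),C),((-62.5,-18,13),(-62.5,18,13),M_),((72,-80,12.5),(80,-80,12.5),G),((72,80,12.5),(80,80,12.5),G)]
E
python3 - <<'E'
from ov import *
draw("top",np.load("top_avg.npy"),208,210,92,90,8,deck,"o1.png")
draw("scene",np.load("scene_avg.npy"),303,172,108,70,7.4,deck,"o2.png")
E
```

```text
clk 9.85 tcp [ 1.3 -2.2 55.9] toe [68.88 -2.09  0.87] org [-7.2 -2.2 18. ] pitch 12.72 yaw 0.06 roll 0.05
F deck [-4.65  2.64  9.13] M [ 0.49  0.82 -0.05] w 0.01237734789425681Traceback (most recent call last):
  File "<stdin>", line 2, in <module>
  File "ov.py", line 5, in draw
    im=cv2.warpAffine(a,np.array([[s,0,-s*x],[0,s,-s*y]]),(int(w*s),int(h*s)),flags=cv2.INTER_CUBIC)
cv2.error: OpenCV(4.12.0) /io/opencv/modules/imgproc/src/imgwarp.cpp:2729: error: (-215:Assertion failed) (M0.type() == CV_32F || M0.type() == CV_64F) && M0.rows == 2 && M0.cols == 3 in function 'warpAffine'
```

```bash
sed -i 's/-s\*y\]\])/-s*y]],float)/' ov.py
python3 - <<'E'
from ov import *
draw("top",np.load("top_avg.npy"),208,210,92,90,8,deck,"o1.png")
draw("scene",np.load("scene_avg.npy"),303,172,108,70,7.4,deck,"o2.png")
E
```

```text
clk 9.85 tcp [ 1.3 -2.2 55.9] toe [68.88 -2.09  0.87] org [-7.2 -2.2 18. ] pitch 12.72 yaw 0.06 roll 0.05
F deck [-4.65  2.64  9.13] M [ 0.49  0.82 -0.05] w 0.01237734789425681
```

View pics/o1.png

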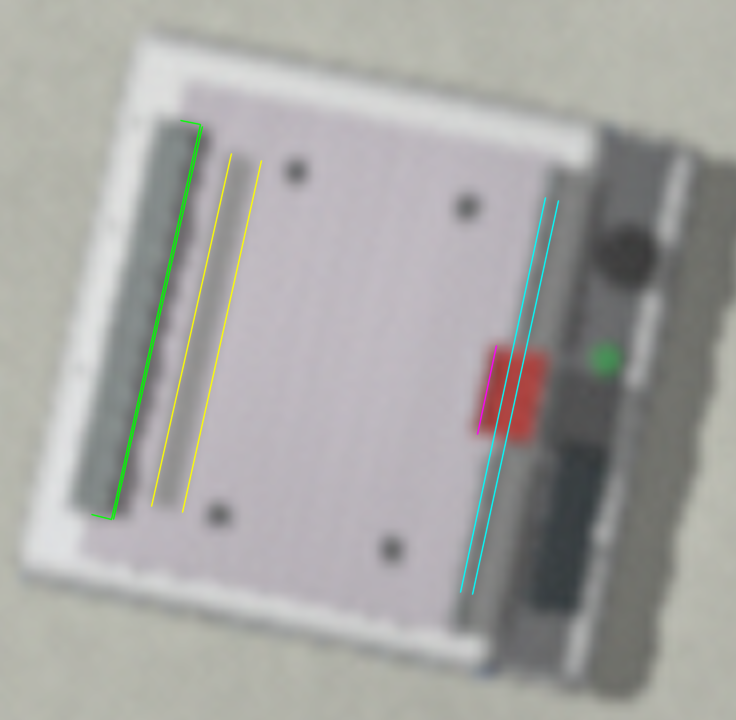

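View pics/o2.png

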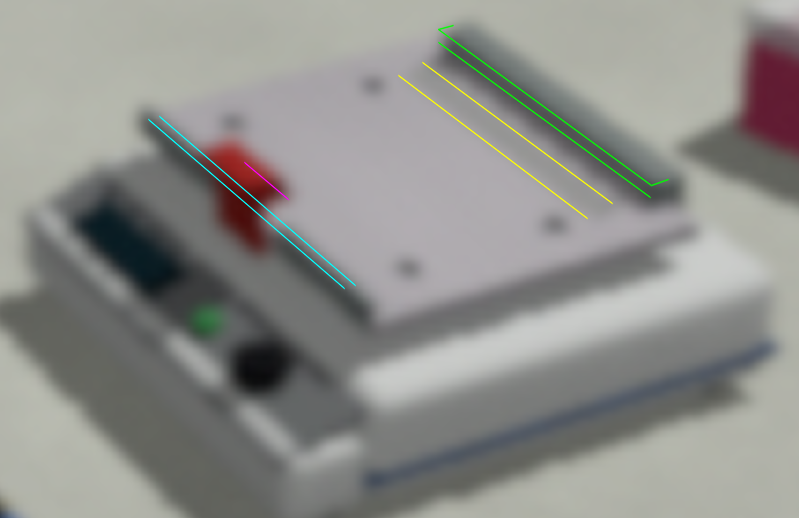

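```bash
cat > ov2.py <<'E'
from ov import *
def bsegs():
    L=[]
    c=[(67,-90),(67,90),(-66,90),(-66,-90)]
    for i in range(4):
        p,q=c[i],c[(i+1)%4]
        L.append((bp((*p,12)),bp((*q,12)),(0,0,255)))
    L.append((bp((-66,-90,0)),bp((67,-90,0)),(0,0,255)));L.append((bp((-66,-90,0)),bp((-66,90,0)),(0,0,255)))
    for z in(54,): 
        L+= [(bp((-7,-55,z)),bp((-7,55,z)),(0,0,255)),(bp((7,-55,z)),bp((7,55,z)),(0,0,255)),(bp((-7,-55,z)),bp((7,-55,z)),(0,0,255))]
    L.append((bp((78,-60,4.5)),bp((78,60,4.5)),Y))
    return L
E
python3 - <<'E'
from ov2 import *
a=np.mean([vision.grab_frame("top").astype(float) for _ in range(3)],0);b=np.mean([vision.grab_frame("scene").astype(float) for _ in range(3)],0)
np.save("t1.npy",a);np.save("s1.npy",b)
draw("top",a,208,210,92,90,8,bsegs(),"o3.png")
draw("scene",b,303,150,108,90,7.4,bsegs(),"o4.png")
E
```

```text
clk 9.85 tcp [ 1.3 -2.2 55.9] toe [68.88 -2.09  0.87] org [-7.2 -2.2 18. ] pitch 12.72 yaw 0.06 roll 0.05
F deck [-4.65  2.64  9.13] M [ 0.49  0.82 -0.05] w 0.01237734789425681
```

View pics/o3.png

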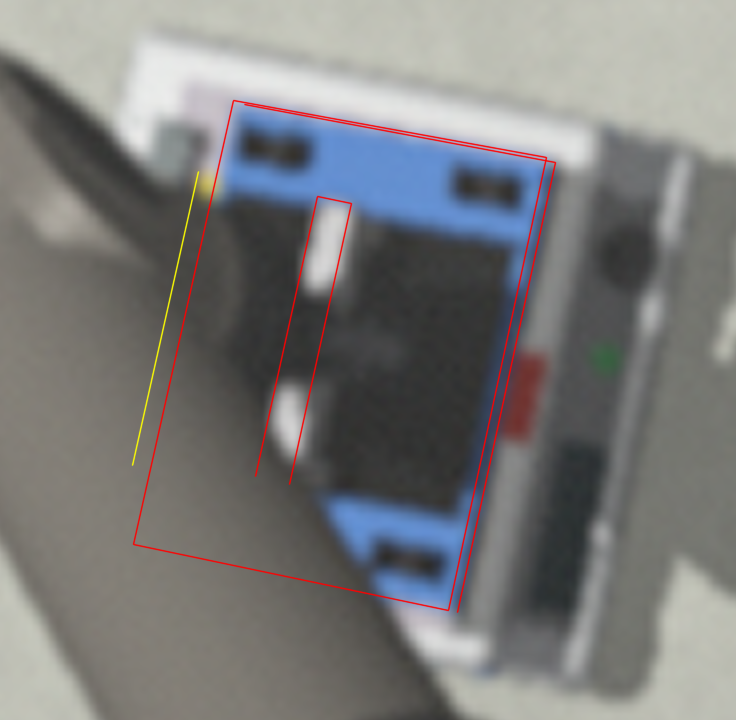

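View pics/o4.png

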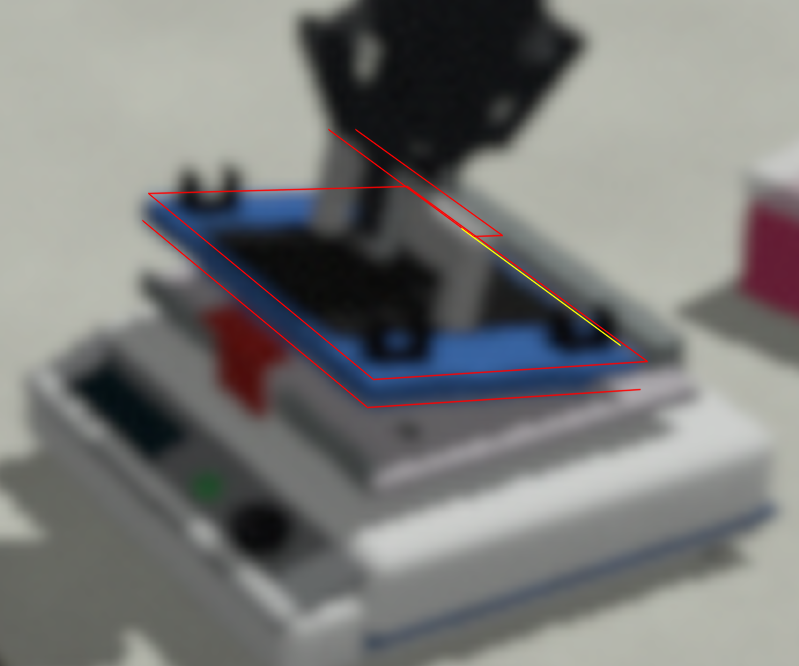

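Request:
jog_arm(motion=[{"gripper": 0,"tx": 0.2,"ty": -1,"tz": 0,"ax": 0,"ay": 0,"az": 0},{"gripper": 0,"tx": -1,"ty": -0.2,"tz": 0,"ax": 0,"ay": 0,"az": 0},{"gripper": 0,"tx": 0,"ty": 0,"tz": 0,"ax": 0,"ay": 0,"az": 0}])

```text
clock: 10.45
tcp_pos: [0.5275, 0.2302, 0.1357]
orientation: [-1.289, 1.258, -1.507]
contact_force: [-0.2, 1.1, -2.1]
grip_width: 0.0129
```

```bash
python3 st.py
```

```text
clk 10.45 tcp [ 4.2 -1.7 55.7] toe [71.85 -1.49  0.85] org [-4.3 -1.7 17.8] pitch 12.57 yaw 0.15 roll 0.07
F deck [ 1.08  0.41 -2.07] M [-0.03 -0.43  0.  ] w 0.012905375917101244
```

Request:
jog_arm(motion=[{"gripper": 0,"tx": -1,"ty": -0.2,"tz": 0,"ax": 0,"ay": 0,"az": 0},{"gripper": 0,"tx": 0,"ty": 0,"tz": 0,"ax": 0,"ay": 0,"az": 0}])

```text
clock: 10.65
tcp_pos: [0.5275, 0.2311, 0.1356]
orientation: [-1.29, 1.258, -1.507]
contact_force: [0.4, 0.6, -3.1]
grip_width: 0.0127
```

```bash
python3 st.py
```

```text
clk 10.65 tcp [ 5.  -1.5 55.6] toe [72.7  -1.3   0.74] org [-3.4 -1.5 17.7] pitch 12.59 yaw 0.15 roll 0.09
F deck [ 0.67 -0.23 -3.15] M [-0.   -0.47  0.01] w 0.012717202380860267
```

Request:
jog_arm(motion=[{"gripper": 0,"tx": -1,"ty": 0,"tz": 0,"ax": 0,"ay": 0,"az": 0},{"gripper": 0,"tx": -1,"ty": -0.1,"tz": 0,"ax": 0,"ay": 0,"az": 0},{"gripper": 0,"tx": 0,"ty": 0,"tz": 0,"ax": 0,"ay": 0,"az": 0}])

```text
clock: 10.95
tcp_pos: [0.5279, 0.2329, 0.1354]
orientation: [-1.29, 1.258, -1.507]
contact_force: [-0.6, 0.3, -3.1]
grip_width: 0.0126
```

```bash
python3 st.py
```

```text
clk 10.95 tcp [ 6.9 -1.6 55.4] toe [74.53 -1.38  0.56] org [-1.6 -1.6 17.6] pitch 12.6 yaw 0.14 roll 0.09
F deck [ 0.2   0.64 -3.08] M [ 0.01 -0.35  0.04] w 0.012632500326022221
```

Request:
jog_arm(motion=[{"gripper": 0,"tx": -1,"ty": -0.1,"tz": 0,"ax": 0,"ay": 0,"az": 0},{"gripper": 0,"tx": -1,"ty": -0.1,"tz": 0,"ax": 0,"ay": 0,"az": 0},{"gripper": 0,"tx": 0,"ty": 0,"tz": 0,"ax": 0,"ay": 0,"az": 0}])

```text
clock: 11.25
tcp_pos: [0.5284, 0.2349, 0.1353]
orientation: [-1.29, 1.258, -1.507]
contact_force: [-1.1, 0.1, -2.5]
grip_width: 0.0129
```

```bash
python3 st.py
```

```text
clk 11.25 tcp [ 8.9 -1.7 55.3] toe [76.53 -1.45  0.45] org [ 0.4 -1.6 17.5] pitch 12.6 yaw 0.13 roll 0.08
F deck [-0.09  1.12 -2.54] M [-0.04 -0.45  0.01] w 0.012858810312574012
```

Request:
jog_arm(motion=[{"gripper": 0,"tx": -1,"ty": -0.1,"tz": 0,"ax": 0,"ay": 0,"az": 0},{"gripper": 0,"tx": 0,"ty": 0,"tz": 0,"ax": 0,"ay": 0,"az": 0}])

```text
clock: 11.45
tcp_pos: [0.5286, 0.2357, 0.1352]
orientation: [-1.29, 1.258, -1.507]
contact_force: [-0.2, 0.7, -3.3]
grip_width: 0.0128
```

```bash
python3 st.py
```

```text
clk 11.45 tcp [ 9.8 -1.7 55.2] toe [77.42 -1.51  0.34] org [ 1.3 -1.7 17.4] pitch 12.6 yaw 0.12 roll 0.08
F deck [ 0.68  0.34 -3.26] M [ 0.01 -0.37 -0.04] w 0.01283205970386551
```

Request:
jog_arm(motion=[{"gripper": 0,"tx": -0.8,"ty": -0.2,"tz": 0,"ax": 0,"ay": 0,"az": 0},{"gripper": 0,"tx": 0,"ty": 0,"tz": 0,"ax": 0,"ay": 0,"az": 0}])

```text
clock: 11.65
tcp_pos: [0.5288, 0.2366, 0.1353]
orientation: [-1.29, 1.258, -1.507]
contact_force: [-0.6, -0.0, -2.4]
grip_width: 0.0126
```

```bash
python3 st.py
```

```text
clk 11.65 tcp [10.6 -1.7 55.3] toe [78.3  -1.49  0.38] org [ 2.2 -1.7 17.4] pitch 12.6 yaw 0.13 roll 0.07
F deck [-0.16  0.62 -2.38] M [-0.04 -0.38  0.  ] w 0.012624460238386665
```

Request:
jog_arm(motion=[{"gripper": 0,"tx": -0.8,"ty": -0.2,"tz": 0,"ax": 0,"ay": 0,"az": 0},{"gripper": 0,"tx": 0,"ty": 0,"tz": 0,"ax": 0,"ay": 0,"az": 0}])

```text
clock: 11.85
tcp_pos: [0.5289, 0.2374, 0.1353]
orientation: [-1.29, 1.258, -1.507]
contact_force: [0.1, 0.5, -2.8]
grip_width: 0.0127
```

```bash
python3 st.py
```

```text
clk 11.85 tcp [11.4 -1.7 55.3] toe [79.09 -1.52  0.41] org [ 3.  -1.7 17.4] pitch 12.6 yaw 0.13 roll 0.07
F deck [ 0.48  0.   -2.79] M [ 0.01 -0.36 -0.01] w 0.012721692610449567
```

Request:
jog_arm(motion=[{"gripper": 0,"tx": -0.8,"ty": -0.2,"tz": 0,"ax": 0,"ay": 0,"az": 0},{"gripper": 0,"tx": 0,"ty": 0,"tz": 0,"ax": 0,"ay": 0,"az": 0}])

```text
clock: 12.05
tcp_pos: [0.529, 0.2382, 0.1353]
orientation: [-1.29, 1.258, -1.507]
contact_force: [0.1, 0.5, -2.5]
grip_width: 0.0126
```

```bash
python3 st.py
```

```text
clk 12.05 tcp [12.3 -1.7 55.3] toe [79.94 -1.47  0.42] org [ 3.8 -1.6 17.4] pitch 12.6 yaw 0.13 roll 0.08
F deck [ 0.52  0.03 -2.46] M [ 0.03 -0.42  0.01] w 0.012648775126798448
```

Request:
jog_arm(motion=[{"gripper": 0,"tx": -0.8,"ty": -0.2,"tz": 0,"ax": 0,"ay": 0,"az": 0},{"gripper": 0,"tx": 0,"ty": 0,"tz": 0,"ax": 0,"ay": 0,"az": 0}])

```text
clock: 12.25
tcp_pos: [0.5293, 0.239, 0.1353]
orientation: [-1.29, 1.258, -1.507]
contact_force: [-0.5, 0.1, -2.9]
grip_width: 0.0126
```

```bash
python3 st.py
```

```text
clk 12.25 tcp [13.1 -1.7 55.3] toe [80.74 -1.52  0.44] org [ 4.6 -1.7 17.5] pitch 12.6 yaw 0.13 roll 0.07
F deck [ 0.01  0.46 -2.89] M [ 0.04 -0.4  -0.02] w 0.01256342952109118
```

Request:
jog_arm(motion=[{"gripper": 0,"tx": -0.8,"ty": -0.2,"tz": 0,"ax": 0,"ay": 0,"az": 0},{"gripper": 0,"tx": 0,"ty": 0,"tz": 0,"ax": 0,"ay": 0,"az": 0}])

```text
clock: 12.45
tcp_pos: [0.5294, 0.2398, 0.1354]
orientation: [-1.289, 1.258, -1.507]
contact_force: [0.4, -0.2, -3.6]
grip_width: 0.0125
```

```bash
python3 st.py
python3 - <<'E'
from ov2 import *
a=np.mean([vision.grab_frame("top").astype(float) for _ in range(2)],0);b=np.mean([vision.grab_frame("scene").astype(float) for _ in range(2)],0)
draw("top",a,208,210,92,90,8,[],"o5.png")
draw("scene",b,303,150,108,90,7.4,[],"o6.png")
E
```

```text
clk 12.45 tcp [13.9 -1.7 55.4] toe [81.6  -1.54  0.51] org [ 5.5 -1.7 17.5] pitch 12.59 yaw 0.13 roll 0.07
F deck [-0.13 -0.39 -3.61] M [-0.03 -0.36  0.02] w 0.012536663246489423
clk 12.45 tcp [13.9 -1.7 55.4] toe [81.6  -1.54  0.51] org [ 5.5 -1.7 17.5] pitch 12.59 yaw 0.13 roll 0.07
F deck [-0.13 -0.39 -3.61] M [-0.03 -0.36  0.02] w 0.012536663246489423
```

View pics/o5.png

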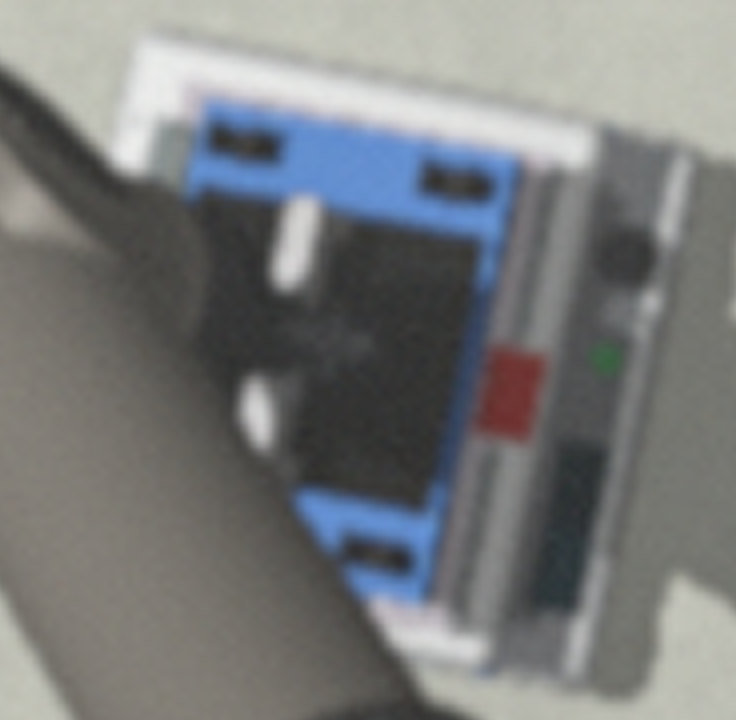

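View pics/o6.png

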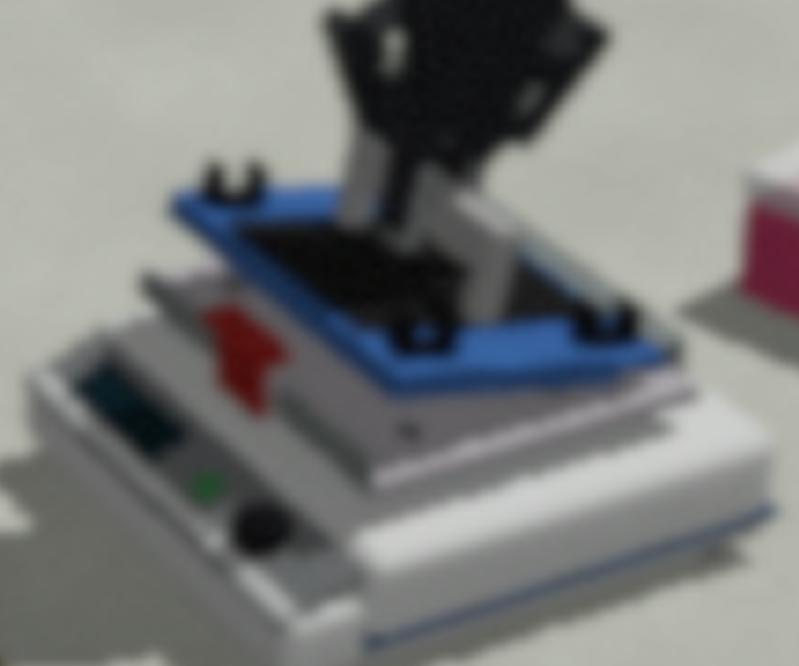

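Request:
jog_arm(motion=[{"gripper": 0,"tx": -0.6,"ty": -0.1,"tz": 0,"ax": 0,"ay": 0,"az": 0},{"gripper": 0,"tx": 0,"ty": 0,"tz": 0,"ax": 0,"ay": 0,"az": 0}])

```text
clock: 12.85
tcp_pos: [0.5295, 0.2401, 0.1353]
orientation: [-1.29, 1.258, -1.508]
contact_force: [-0.2, -1.0, -2.3]
grip_width: 0.0129
```

```bash
python3 st.py
```

```text
clk 12.85 tcp [14.2 -1.7 55.3] toe [81.83 -1.55  0.39] org [ 5.7 -1.7 17.4] pitch 12.63 yaw 0.12 roll 0.08
F deck [-1.   -0.05 -2.28] M [ 0.05 -0.19 -0.03] w 0.012919396861953888
```

Request:
jog_arm(motion=[{"gripper": 0,"tx": -0.6,"ty": -0.1,"tz": 0,"ax": 0,"ay": 0,"az": 0},{"gripper": 0,"tx": 0,"ty": 0,"tz": 0,"ax": 0,"ay": 0,"az": 0}])

```text
clock: 13.05
tcp_pos: [0.5295, 0.2402, 0.1352]
orientation: [-1.291, 1.258, -1.508]
contact_force: [-1.2, -1.6, -0.6]
grip_width: 0.0124
```

```bash
python3 st.py
```

```text
clk 13.05 tcp [14.4 -1.7 55.2] toe [81.94 -1.55  0.27] org [ 5.8 -1.7 17.4] pitch 12.67 yaw 0.1 roll 0.09
F deck [-1.78  0.87 -0.56] M [ 0.14  0.16 -0.13] w 0.012400300491782089
```

Request:
jog_arm(motion=[{"gripper": 0,"tx": -0.6,"ty": -0.1,"tz": 0,"ax": 0,"ay": 0,"az": 0},{"gripper": 0,"tx": 0,"ty": 0,"tz": 0,"ax": 0,"ay": 0,"az": 0}])

```text
clock: 13.25
tcp_pos: [0.5295, 0.2404, 0.1352]
orientation: [-1.291, 1.258, -1.509]
contact_force: [-2.2, -5.2, 0.6]
grip_width: 0.0124
```

```bash
python3 st.py
```

```text
clk 13.25 tcp [14.5 -1.7 55.2] toe [82.02 -1.55  0.2 ] org [ 5.9 -1.7 17.4] pitch 12.72 yaw 0.08 roll 0.1
F deck [-5.51  1.1   0.62] M [ 0.22  0.76 -0.14] w 0.012424196699082467
```

Request:
jog_arm(motion=[{"gripper": 0,"tx": 0.6,"ty": 0.2,"tz": 0,"ax": 0,"ay": 0,"az": 0},{"gripper": 0,"tx": -0.1,"ty": 0.5,"tz": 0,"ax": 0,"ay": 0,"az": 0},{"gripper": 0,"tx": 0,"ty": 0,"tz": 0,"ax": 0,"ay": 0,"az": 0}])

```text
clock: 13.55
tcp_pos: [0.5296, 0.2403, 0.1346]
orientation: [-1.29, 1.258, -1.508]
contact_force: [-2.0, -5.2, 0.2]
grip_width: 0.0132
```

```bash
python3 st.py
```

```text
clk 13.55 tcp [14.5 -1.8 54.6] toe [82.09 -1.61 -0.34] org [ 6.  -1.7 16.7] pitch 12.65 yaw 0.1 roll 0.08
F deck [-5.5   0.96  0.23] M [ 0.12  0.82 -0.16] w 0.013190831821315509
```

Request:
jog_arm(motion=[{"gripper": 0,"tx": -0.1,"ty": 0.5,"tz": 0,"ax": 0,"ay": 0,"az": 0},{"gripper": 0,"tx": 0,"ty": 0,"tz": 0,"ax": 0,"ay": 0,"az": 0}])

```text
clock: 13.75
tcp_pos: [0.5296, 0.2403, 0.1344]
orientation: [-1.29, 1.258, -1.508]
contact_force: [-2.1, -4.9, 1.3]
grip_width: 0.0128
```

```bash
python3 st.py
```

```text
clk 13.75 tcp [14.4 -1.8 54.4] toe [82.   -1.62 -0.54] org [ 5.9 -1.8 16.6] pitch 12.66 yaw 0.1 roll 0.08
F deck [-5.19  1.05  1.27] M [ 0.28  1.01 -0.19] w 0.01275466779983842
```

Request:
jog_arm(motion=[{"gripper": 0,"tx": 1.5,"ty": 0,"tz": 0,"ax": 0,"ay": 0,"az": 0},{"gripper": 0,"tx": 0.8,"ty": 1.6,"tz": 0,"ax": 0,"ay": 0,"az": 0.02},{"gripper": 0,"tx": 0.8,"ty": 1.6,"tz": 0,"ax": 0,"ay": 0,"az": 0.02},{"gripper": 0,"tx": 0,"ty": 0,"tz": 0,"ax": 0,"ay": 0,"az": 0}])

```text
clock: 14.15
tcp_pos: [0.5291, 0.2372, 0.1317]
orientation: [-1.255, 1.278, -1.478]
contact_force: [-0.4, -0.4, -2.9]
grip_width: 0.0129
```

```bash
python3 st.py
```

```text
clk 14.15 tcp [11.3 -1.9 51.7] toe [81.25 -1.8  -0.3 ] org [ 4.5 -1.9 13.5] pitch 10.17 yaw 0.09 roll 0.05
F deck [-0.51  0.32 -2.86] M [-0.05 -0.34  0.02] w 0.012888925784268706
```

Request:
jog_arm(motion=[{"gripper": 0,"tx": 0.8,"ty": 1.6,"tz": 0,"ax": 0,"ay": 0,"az": 0.02},{"gripper": 0,"tx": 0.8,"ty": 1.6,"tz": 0,"ax": 0,"ay": 0,"az": 0.02},{"gripper": 0,"tx": 0,"ty": 0,"tz": 0,"ax": 0,"ay": 0,"az": 0}])

```text
clock: 14.45
tcp_pos: [0.5286, 0.235, 0.1289]
orientation: [-1.223, 1.296, -1.45]
contact_force: [0.9, -1.0, -1.8]
grip_width: 0.0125
```

```bash
python3 st.py
```

```text
clk 14.45 tcp [ 9.  -1.9 48.9] toe [80.95 -1.73 -0.32] org [ 3.7 -1.8 10.4] pitch 7.91 yaw 0.08 roll 0.06
F deck [-0.75 -1.11 -1.78] M [-0.03 -0.28  0.02] w 0.012534129874245948
```

Request:
jog_arm(motion=[{"gripper": 0,"tx": 0.7,"ty": 1.6,"tz": 0,"ax": 0,"ay": 0,"az": 0.02},{"gripper": 0,"tx": 0.7,"ty": 1.6,"tz": 0,"ax": 0,"ay": 0,"az": 0.02},{"gripper": 0,"tx": 0,"ty": 0,"tz": 0,"ax": 0,"ay": 0,"az": 0}])

```text
clock: 14.75
tcp_pos: [0.5282, 0.2333, 0.1259]
orientation: [-1.19, 1.313, -1.422]
contact_force: [0.6, 1.3, -1.4]
grip_width: 0.0126
```

```bash
python3 st.py
```

```text
clk 14.75 tcp [ 7.3 -1.9 45.9] toe [81.09 -1.72 -0.37] org [ 3.5 -1.8  7.3] pitch 5.62 yaw 0.08 roll 0.06
F deck [ 1.39 -0.37 -1.38] M [-0.12 -0.55 -0.08] w 0.012618294529583645
```

Request:
jog_arm(motion=[{"gripper": 0,"tx": 0.7,"ty": 1.6,"tz": 0,"ax": 0,"ay": 0,"az": 0.02},{"gripper": 0,"tx": 0,"ty": 0,"tz": 0,"ax": 0,"ay": 0,"az": 0}])

```text
clock: 14.95
tcp_pos: [0.5281, 0.2325, 0.1243]
orientation: [-1.174, 1.321, -1.408]
contact_force: [0.9, 1.5, -1.6]
grip_width: 0.0126
```

```bash
python3 st.py
```

```text
clk 14.95 tcp [ 6.5 -1.9 44.3] toe [81.2  -1.75 -0.47] org [ 3.4 -1.9  5.6] pitch 4.49 yaw 0.08 roll 0.05
F deck [ 1.64 -0.64 -1.6 ] M [-0.07 -0.81 -0.01] w 0.012621184692893993
```

Request:
jog_arm(motion=[{"gripper": 0,"tx": 0.7,"ty": 1.6,"tz": 0,"ax": 0,"ay": 0,"az": 0.02},{"gripper": 0,"tx": 0,"ty": 0,"tz": 0,"ax": 0,"ay": 0,"az": 0}])

```text
clock: 15.15
tcp_pos: [0.528, 0.2316, 0.1228]
orientation: [-1.158, 1.329, -1.394]
contact_force: [0.0, 1.4, -1.3]
grip_width: 0.0126
```

```bash
python3 st.py
```

```text
clk 15.15 tcp [ 5.6 -2.  42.8] toe [81.18 -1.82 -0.51] org [ 3.3 -1.9  4.1] pitch 3.35 yaw 0.08 roll 0.05
F deck [ 1.38  0.26 -1.32] M [-0.21 -0.77  0.04] w 0.012636995543707955
```

Request:
jog_arm(motion=[{"gripper": 0,"tx": 0.6,"ty": 1.2,"tz": 0,"ax": 0,"ay": 0,"az": 0.015},{"gripper": 0,"tx": 0,"ty": 0,"tz": 0,"ax": 0,"ay": 0,"az": 0}])

```text
clock: 15.35
tcp_pos: [0.5279, 0.231, 0.1217]
orientation: [-1.146, 1.335, -1.383]
contact_force: [1.1, 2.4, 0.5]
grip_width: 0.0125
```

```bash
python3 st.py
```

```text
clk 15.35 tcp [ 5.  -2.  41.7] toe [81.25 -1.81 -0.46] org [ 3.3 -1.9  3. ] pitch 2.51 yaw 0.08 roll 0.05
F deck [ 2.57 -0.57  0.5 ] M [-0.15 -0.78  0.06] w 0.012470431688275326
```

Request:
jog_arm(motion=[{"gripper": 0,"tx": 0.6,"ty": 1.2,"tz": 0,"ax": 0,"ay": 0,"az": 0.015},{"gripper": 0,"tx": 0,"ty": 0,"tz": 0,"ax": 0,"ay": 0,"az": 0}])

```text
clock: 15.55
tcp_pos: [0.5277, 0.2303, 0.1205]
orientation: [-1.134, 1.341, -1.372]
contact_force: [1.5, 2.5, 0.8]
grip_width: 0.0131
```

```bash
python3 st.py
```

```text
clk 15.55 tcp [ 4.3 -1.9 40.5] toe [81.16 -1.8  -0.54] org [ 3.2 -1.9  1.7] pitch 1.65 yaw 0.08 roll 0.05
F deck [ 2.7  -0.96  0.77] M [-0.12 -0.86  0.06] w 0.01312874082505095
```

Request:
jog_arm(motion=[{"gripper": 0,"tx": 0.4,"ty": 0.9,"tz": 0,"ax": 0,"ay": 0,"az": 0.012},{"gripper": 0,"tx": 0,"ty": 0,"tz": 0,"ax": 0,"ay": 0,"az": 0}])

```text
clock: 15.75
tcp_pos: [0.5277, 0.2299, 0.1196]
orientation: [-1.125, 1.346, -1.364]
contact_force: [1.0, 0.8, 0.6]
grip_width: 0.0128
```

```bash
python3 st.py
```

```text
clk 15.75 tcp [ 3.8 -1.9 39.6] toe [81.16 -1.79 -0.54] org [ 3.2 -1.9  0.8] pitch 0.98 yaw 0.08 roll 0.05
F deck [ 0.96 -0.88  0.63] M [-0.27 -0.84  0.05] w 0.012849943204080134
```

Request:
jog_arm(motion=[{"gripper": 0,"tx": 0.3,"ty": 0.7,"tz": 0,"ax": 0,"ay": 0,"az": 0.009},{"gripper": 0,"tx": 0,"ty": 0,"tz": 0,"ax": 0,"ay": 0,"az": 0}])

```text
clock: 15.95
tcp_pos: [0.5275, 0.2294, 0.1188]
orientation: [-1.118, 1.349, -1.358]
contact_force: [1.8, 2.0, 2.3]
grip_width: 0.0125
```

```bash
python3 st.py
```

```text
clk 15.95 tcp [ 3.4 -1.9 38.8] toe [81.05 -1.76 -0.62] org [ 3.1 -1.9  0. ] pitch 0.49 yaw 0.09 roll 0.06
F deck [ 2.28 -1.34  2.3 ] M [-0.21 -0.71  0.  ] w 0.012502351129542644
```

Request:
jog_arm(motion=[{"gripper": 0,"tx": 0.3,"ty": 0.6,"tz": 0,"ax": 0,"ay": 0,"az": 0.008},{"gripper": 0,"tx": 0,"ty": 0,"tz": 0,"ax": 0,"ay": 0,"az": 0}])

```text
clock: 16.15
tcp_pos: [0.5276, 0.2294, 0.1187]
orientation: [-1.111, 1.352, -1.352]
contact_force: [0.7, 1.0, 5.5]
grip_width: 0.0132
```

```bash
python3 st.py
python3 - <<'E'
from ov2 import *
a=np.mean([vision.grab_frame("top").astype(float) for _ in range(2)],0);b=np.mean([vision.grab_frame("scene").astype(float) for _ in range(2)],0)
draw("top",a,208,210,92,90,8,[],"o7.png")
draw("scene",b,303,150,108,90,7.4,[],"o8.png")
E
```

```text
clk 16.15 tcp [ 3.4 -1.9 38.7] toe [81.35 -1.77 -0.09] org [ 3.3 -1.9 -0.1] pitch 0.02 yaw 0.1 roll 0.04
F deck [ 1.16 -0.51  5.53] M [-0.06 -0.34  0.03] w 0.01321318193825549
clk 16.15 tcp [ 3.4 -1.9 38.7] toe [81.35 -1.77 -0.09] org [ 3.3 -1.9 -0.1] pitch 0.02 yaw 0.1 roll 0.04
F deck [ 1.16 -0.51  5.53] M [-0.06 -0.34  0.03] w 0.01321318193825549
```

View pics/o7.png

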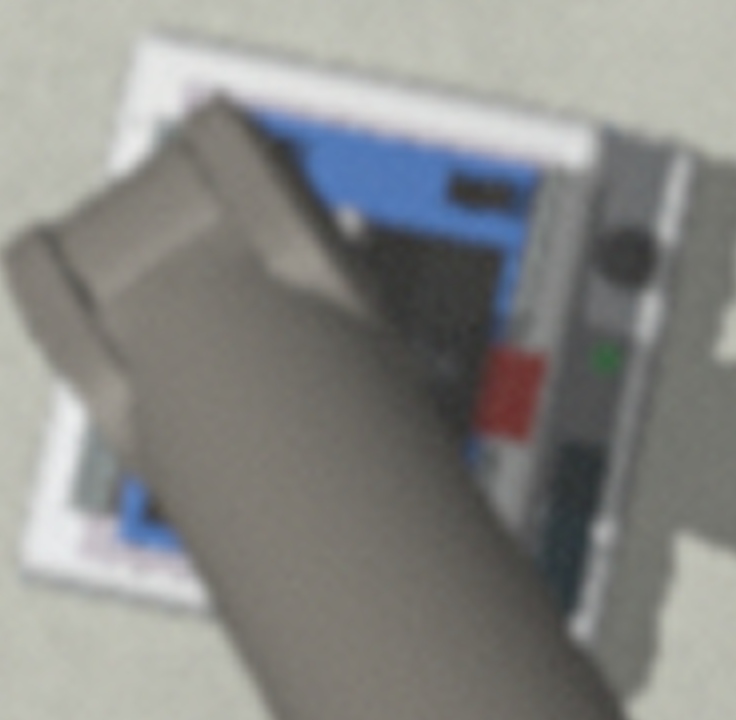

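View pics/o8.png

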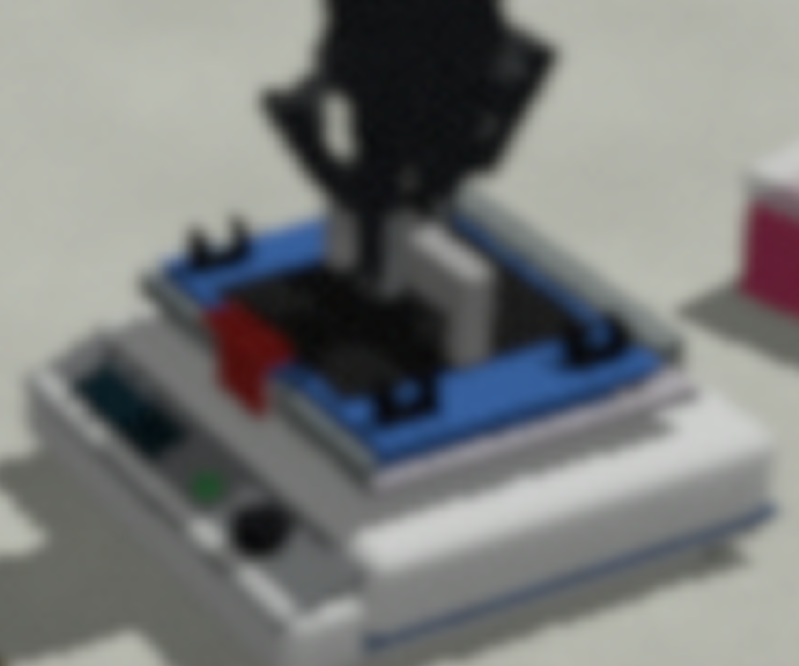

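Request:
jog_arm(motion=[{"gripper": 0,"tx": 0,"ty": 0.6,"tz": 0,"ax": 0,"ay": 0,"az": 0},{"gripper": 0,"tx": 0,"ty": 0,"tz": 0,"ax": 0,"ay": 0,"az": 0}])

```text
clock: 16.55
tcp_pos: [0.5276, 0.2294, 0.1187]
orientation: [-1.112, 1.352, -1.352]
contact_force: [-1.8, -0.4, 10.8]
grip_width: 0.0127
```

```bash
python3 st.py
```

```text
clk 16.55 tcp [ 3.4 -1.9 38.7] toe [81.32 -1.76 -0.18] org [ 3.3 -1.9 -0.1] pitch 0.05 yaw 0.11 roll 0.04
F deck [-0.73  1.67 10.76] M [ 0.28  0.01 -0.  ] w 0.012671010309661127
```

Request:
jog_arm(motion=[{"gripper": 0,"tx": 0,"ty": 0.4,"tz": 0,"ax": 0,"ay": 0,"az": 0},{"gripper": 0,"tx": 0,"ty": 0,"tz": 0,"ax": 0,"ay": 0,"az": 0}])

```text
clock: 16.75
tcp_pos: [0.5276, 0.2294, 0.1187]
orientation: [-1.111, 1.352, -1.352]
contact_force: [-2.9, -1.1, 14.3]
grip_width: 0.0129
```

```bash
python3 st.py
```

```text
clk 16.75 tcp [ 3.4 -2.  38.7] toe [81.32 -1.79 -0.18] org [ 3.3 -1.9 -0.1] pitch 0.05 yaw 0.11 roll 0.03
F deck [-1.62  2.63 14.29] M [ 0.45  0.16 -0.01] w 0.012934862451733017
```

Request:
jog_arm(motion=[{"gripper": 0,"tx": 0,"ty": -1,"tz": 0,"ax": 0,"ay": 0,"az": 0},{"gripper": 0,"tx": 0,"ty": -1,"tz": 0,"ax": 0,"ay": 0,"az": 0},{"gripper": 0,"tx": 0,"ty": 0,"tz": 0,"ax": 0,"ay": 0,"az": 0}])

```text
clock: 17.05
tcp_pos: [0.5268, 0.2289, 0.1188]
orientation: [-1.114, 1.353, -1.352]
contact_force: [-0.9, 0.4, 0.7]
grip_width: 0.0128
```

```bash
python3 st.py
```

```text
clk 17.05 tcp [ 2.7 -1.3 38.8] toe [80.58 -1.08 -0.2 ] org [ 2.6 -1.2 -0. ] pitch 0.12 yaw 0.1 roll 0.13
F deck [0.2  0.92 0.71] M [-0.11 -0.15 -0.01] w 0.012758962445865083
```

Request:
jog_arm(motion=[{"gripper": 0,"tx": 0,"ty": -1,"tz": 0,"ax": 0,"ay": 0,"az": 0},{"gripper": 0,"tx": 0,"ty": -0.6,"tz": 0,"ax": 0,"ay": 0,"az": 0},{"gripper": 0,"tx": 0,"ty": 0,"tz": 0,"ax": 0,"ay": 0,"az": 0}])

```text
clock: 17.35
tcp_pos: [0.5265, 0.2288, 0.1199]
orientation: [-1.114, 1.353, -1.352]
contact_force: [0.2, -0.2, -6.0]
grip_width: 0.0129
```

```bash
python3 st.py
```

```text
clk 17.35 tcp [ 2.6 -1.  39.9] toe [80.48 -0.72  0.91] org [ 2.5 -0.9  1.1] pitch 0.14 yaw 0.11 roll 0.17
F deck [-0.11 -0.21 -5.95] M [-0.09 -0.32 -0.03] w 0.012925864436675845
```

Request:
jog_arm(motion=[{"gripper": 0,"tx": 0,"ty": -0.7,"tz": 0,"ax": 0,"ay": 0,"az": 0},{"gripper": 0,"tx": 0,"ty": 0,"tz": 0,"ax": 0,"ay": 0,"az": 0}])

```text
clock: 17.55
tcp_pos: [0.5264, 0.2288, 0.1204]
orientation: [-1.114, 1.353, -1.352]
contact_force: [0.7, -0.0, -11.3]
grip_width: 0.0127
```

```bash
python3 st.py
```

```text
clk 17.55 tcp [ 2.5 -1.  40.4] toe [80.4  -0.69  1.42] org [ 2.4 -0.8  1.6] pitch 0.14 yaw 0.1 roll 0.18
F deck [  0.11  -0.69 -11.29] M [-0.16 -0.54 -0.  ] w 0.012679554163682976
```

Request:
jog_arm(motion=[{"gripper": 0,"tx": 0,"ty": 1,"tz": 0,"ax": 0,"ay": 0,"az": 0},{"gripper": 0,"tx": 0,"ty": 1,"tz": 0,"ax": 0,"ay": 0,"az": 0},{"gripper": 0,"tx": 0,"ty": 0.6,"tz": 0,"ax": 0,"ay": 0,"az": 0},{"gripper": 0,"tx": 0,"ty": 0,"tz": 0,"ax": 0,"ay": 0,"az": 0}])

```text
clock: 17.95
tcp_pos: [0.528, 0.2297, 0.1196]
orientation: [-1.111, 1.352, -1.352]
contact_force: [0.3, -0.0, -2.7]
grip_width: 0.0129
```

Request:
jog_arm(motion=[{"gripper": 45,"tx": 0,"ty": 0,"tz": 0,"ax": 0,"ay": 0,"az": 0},{"gripper": 45,"tx": 0,"ty": 0,"tz": 0,"ax": 0,"ay": 0,"az": 0},{"gripper": 45,"tx": 0,"ty": 0,"tz": 0,"ax": 0,"ay": 0,"az": 0},{"gripper": 45,"tx": 0,"ty": 0,"tz": 0,"ax": 0,"ay": 0,"az": 0},{"gripper": 45,"tx": 0,"ty": 0,"tz": 0,"ax": 0,"ay": 0,"az": 0},{"gripper": 45,"tx": 0,"ty": 0,"tz": 0,"ax": 0,"ay": 0,"az": 0}])

```text
clock: 18.55
tcp_pos: [0.5274, 0.2294, 0.119]
orientation: [-1.112, 1.352, -1.352]
contact_force: [-0.3, 0.2, 0.3]
grip_width: 0.0448
```

Request:
jog_arm(motion=[{"gripper": 45,"tx": 0,"ty": -10,"tz": 0,"ax": 0,"ay": 0,"az": 0},{"gripper": 45,"tx": 0,"ty": -20,"tz": 0,"ax": 0,"ay": 0,"az": 0},{"gripper": 45,"tx": 0,"ty": -40,"tz": 0,"ax": 0,"ay": 0,"az": 0},{"gripper": 45,"tx": 0,"ty": -40,"tz": 0,"ax": 0,"ay": 0,"az": 0},{"gripper": 45,"tx": 0,"ty": -30,"tz": 0,"ax": 0,"ay": 0,"az": 0},{"gripper": 45,"tx": 30,"ty": 0,"tz": 0,"ax": 0,"ay": 0,"az": 0},{"gripper": 45,"tx": 45,"ty": 0,"tz": 0,"ax": 0,"ay": 0,"az": 0},{"gripper": 45,"tx": 45,"ty": 0,"tz": 0,"ax": 0,"ay": 0,"az": 0},{"gripper": 45,"tx": 45,"ty": 0,"tz": 0,"ax": 0,"ay": 0,"az": 0},{"gripper": 45,"tx": 45,"ty": 0,"tz": 0,"ax": 0,"ay": 0,"az": 0},{"gripper": 45,"tx": 30,"ty": 0,"tz": 0,"ax": 0,"ay": 0,"az": 0},{"gripper": 45,"tx": 0,"ty": 0,"tz": 0,"ax": 0,"ay": 0,"az": 0}])

```text
clock: 19.75
tcp_pos: [0.48, -0.0109, 0.2599]
orientation: [-1.109, 1.357, -1.359]
contact_force: [-0.2, -0.1, 0.9]
grip_width: 0.0451
```

Run:
```python
from ov2 import *
a=np.mean([vision.grab_frame("top").astype(float) for _ in range(3)],0);b=np.mean([vision.grab_frame("scene").astype(float) for _ in range(3)],0)
np.save("t2.npy",a)
draw("top",a,208,210,92,90,8,[],"o9.png")
draw("scene",b,303,160,108,80,7.4,[],"o10.png")
draw("top",a,0,0,640,480,1.2,[],"o11.png")
```

```text
clk 19.75 tcp [-241.7   -2.4  179.9] toe [-163.76   -2.79  140.94] org [-241.8   -2.4  141.1] pitch 0.15 yaw -0.32 roll 0.04
F deck [-0.16  0.15  0.87] M [ 0.   -0.04 -0.01] w 0.04508960676710412
```

View pics/o9.png

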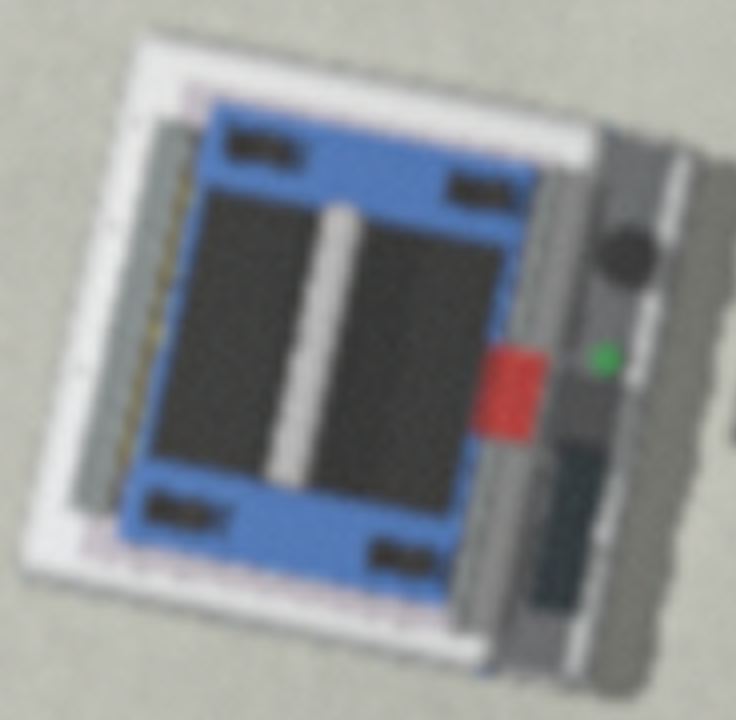

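View pics/o10.png

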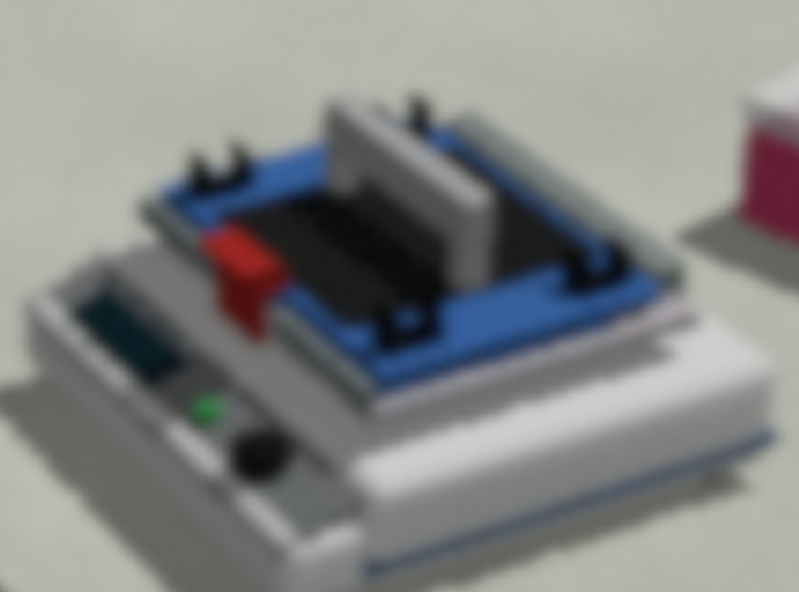

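View pics/o11.png

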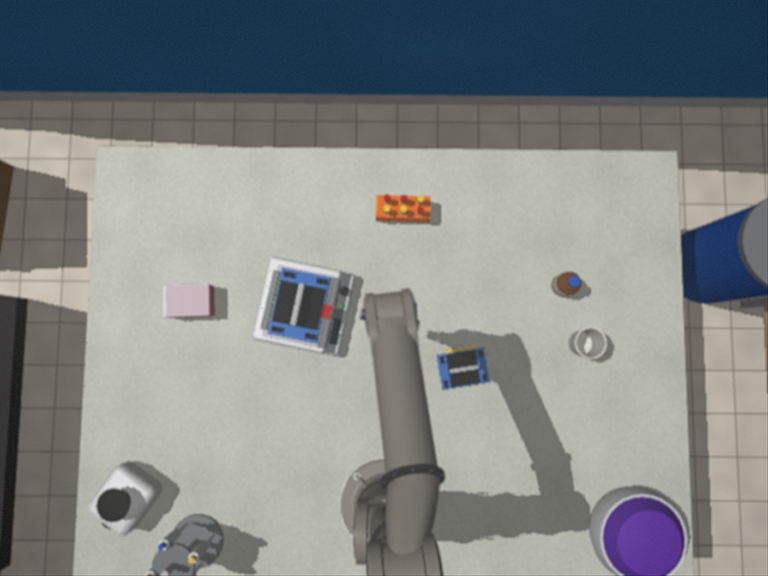

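```bash
python3 -c "
from bench import ticket;print(ticket.hand_in())"
```

```text
the job is handed in; nothing more can be done
None
```

The blue platform is on the shaker, flat and locked. I handed the job in at about 20 s, and the hand-in gave no verdict.

- **Fit:** I took the largest board by its bar and tilted it to about 12.6°. The tongue went under the lip until it met the back wall, and then I lowered the board about its toe until it sat flat.
- **Forces:** The most I pressed down by the wrist reading was about 17 N net of the board's weight, against the 25 N limit. That was the final press on the bar.
- **Lock check:** A test pull lifted the board about 1.1–1.6 mm, within the catch's play and flex. It then held against about 8 N beyond its weight. I set it back down before letting go.
- **Last pictures:** The board is flat, with the tongue under the lip and the red catch over the bare edge. The hand is clear at 0.26 m, and the four bystanders look unmoved.
- **What disagreed:**
  - My camera estimate of the deck was about 3 mm short in x, which I found by feel at the back wall.
  - On first touch the tongue stuck on the locking ridge at about 11 N of downward force, so I eased off before sliding it on.
  - While tilted, the board looked about 1.5° flatter in the picture than the gripper reading showed.

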